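# Nest the graded beakers in the sterilising pot and clamp it shut

### The arm

A 7-joint arm with a two-finger parallel gripper is mounted at the origin on the work surface. World frame = base frame: x ahead of the robot, y to its left, z up, the work surface at z = 0. Lengths are in m, angles in rad, forces in N, time in s.
With the tool pointing down it reaches from about 0.425 to 0.875 m from the base axis. Payload 4.7 kg.
Tool frame: the origin (TCP) lies between the finger pads; the fingertips stand 19 mm ahead of it and the grasp point (between the pads) is the TCP (ctrl.tip_extent is the distance from the TCP to the fingertips, in m); z points along the fingers, y is the line along which they close (so a half turn about z gives the same grasp; the last joint's range is limited). The gripper opens to 87 mm and grips with 3 to 60 N. Pads are 19 mm wide; open, the fingers measure 117 mm over their backs; the gripper's body (75 mm by 190 mm) begins 51 mm behind the grasp point.
Start: joints at [1.197, 0.321, -0.07, 1.45, 0.023, 1.371, -0.057], TCP at [0.246, -0.602, 0.242] pointing down, gripper open.
Joint ranges: [-2.86, 2.86], [-0.3, 2.09], [-1.38, 1.24], [0.06, 2.45], [-1.56, 4.7], [0.09, 2.05], [-2.69, 2.69]. Speed limits (rad/s): [2.57, 2.57, 3.14, 3.14, 3.14, 3.14, 3.14].

### API

Orientations are given as a rotation vector (axis times angle).
In Python, from bench import ctrl gives the robot as it stands.
- The arm moves only by the shell command python3 -m crank 'ROWS' [OPENING] [FORCE]. ROWS is JSON, a list of rows, each an object of numbers: "tx", "ty", "tz": the shift along the tool's x, y, z in mm; "turn": the turn about the tool's z in units of 5 degrees (1.0 is 5 degrees). In form: [{"tx": .., "ty": .., "tz": .., "turn": ..}, ...]. A call has 1 to 5 rows; each row is the pose to reach, as a shift and turn from the pose commanded when the call began, along the tool's axes at that moment; what a row does not reach only later rows make up. A row lasts 1/8 s, in which the tool goes at most 62.5 mm and 10.7 degrees, less where a joint would pass 70% of its speed; a pose out of reach is approached as far as the arm can. A call with a gripper value outside its range is refused whole. OPENING is the finger opening in mm, from 0 to 87, set as the call begins (- or left out, the last holds). The fingers move at their own pace and stop on an object; FORCE is the grip in N (left out, the last holds). Time passes only in rows, so rows that repeat a pose let the fingers close. It gives the time, the measured TCP pose, the force, the opening and the grip force at its end, in the units of the state.
- ctrl.get_state(): the state, without advancing time (a new reading comes with each control period).
- ctrl.get_image(name): name is "side" or "top" or "wrist"; returns (picture, depth): 480x640x3 uint8, red, green, blue; 480x640 float32, m along the optical axis (not along the pixel's ray), 0 where there is no reading.
- ctrl.camera_model(name): a dict with "intrinsics" (3x3 intrinsics, pixels), "dist_coeffs" ([k1, k2, p1, p2, k3] as OpenCV has them; the pictures are not rectified), "origin" and "orientation" of the camera in the world. Camera axes: x right, y down, z forward; pixel columns grow to the right and rows downward; lengths in m; the calibration is good to about 2 mm. A picture is of the moment at which its call begins: read the wrist's pose just before it. camera_model takes no time and is no camera call; for the wrist camera it gives the pose at the moment of the call.
- ctrl.close_job(): hands the job in; it is judged then, once.
Trained networks look in the newest picture that a camera, given by its name, has taken for a name from the list of things; names that differ only in an ending like _2 or _b are one class to them, and where a whole thing is asked for, a point or a joint stands for the part that bears it (a point fixed in the world has none). Each returns a list of dicts, best first, with "confidence" (0 to 1); they miss things now and then, are a little off and sometimes report something else, mostly with a low value. They report only what shows in the picture. A call takes as long as a camera call. They do not tell look-alikes from the thing itself.
- ctrl.recognise(camera, query): "xyz" ([x, y, z] in m, in world coordinates, good to about 4 mm: the middle of the surface that is visible of it).
- ctrl.mark_of(camera, query): "xyz" ([x, y, z] in m, in world coordinates, good to about 4 mm: a listed point, or the origin of a listed thing).
The state is a dict: "time": time; "joint_positions": joint angles; "qd": joint speeds; "joint_torque": joint torques, N m; "position": TCP position; "tool_rot": TCP orientation; "ft_force": force on the tool from outside, world axes, zero at the start; "torque": the same for the moment, N m; "grip_width": opening from 0.0 (shut) to 1.0 (fully open); "grip_force": force on a finger pad.
Only numpy, scipy, OpenCV 4.12 (cv2) and the standard library are available. Lean on these libraries where they do the work, as an engineer would, in place of code of your own. Each camera call takes 0.05 s, during which the arm holds its last target. There are 200 camera calls.

### The job

Pack the clean steel beakers for sterilising: lift the domed lid off the pot and lay it aside, then nest all the beakers on the bench upright in the pot in size order, the largest outermost and each one standing on the floor of the next larger. Then put the lid back so that it sits flat and fully home on the pot's flange, and swing the clamp all the way down over it. Leave the other things on the bench standing where they are.

Things in the scene. Friction and masses are not known exactly. Their poses are not given: they have to be found in the camera images.
- pot: fixed aluminium sterilising pot: flat flange 168 mm across, 76 mm above the bench; mouth 138 mm across, tapering to 120 mm at the inner floor. Origin on the bench under its centre, z up. Its grey clamp post stands on the pot's own +x side, 103 to 125 mm from the pot's axis, 136 mm tall
- pot_in (a point): centre of the pot's inner floor, 6 mm above the bench
- clamp (a joint): hinge of the clamp arm, rad: 0 = down, level over the lid (its rubber pad then presses the lid's roof); about 1.57 = upright; over 1.57 = leaning outward, clear of the lid (stop at 2.6). It stays where it is left; a push of 1 to 2 N at the tip moves it
- clamp_hinge (a point): axis of the clamp hinge: 112 mm from the pot's axis along the pot's +x, 141 mm above the bench; the axis is parallel to the pot's y
- clamp_tip (a point): outer end of the clamp arm, 76 mm from the hinge; the arm is a flat steel bar 24 mm wide and 10 mm thick with a black grip at the tip. When down it points from the hinge towards the pot's axis and ends 36 mm short of it
- lid: loose aluminium domed lid, 188 mm across its skirt; origin at the centre of the skirt's lower edge, z up. Roof 63 mm above the origin, on it a black round knob 30 mm across (63 to 99 mm above the origin). Seated, the skirt hangs 8 mm down round the pot's flange (4 mm play) and the origin is 68 mm above the bench; inside height over the flange 50 mm. Starts on the pot
- mat: fixed square black rubber mat on the bench, 200 x 200 x 4 mm, free: a place to lay the lid; origin at the centre of its underside
- beaker_a: steel beaker, largest of the set, may be absent; rim 124 mm across outside, foot 112 mm, height 70 mm to the rim, wall 3 mm, floor 5 mm. Origin at the centre of its underside, z up. Upright lifting tab on its own +x side: 8 mm thick (radially), 20 mm wide, centred 63 mm from the axis, from the rim up to 102 mm above the underside. Nested, the next smaller has 9 mm play all round
- beaker_b: steel beaker, second largest of the set, may be absent; rim 100 mm across outside, foot 88 mm, height 68 mm to the rim, wall 3 mm, floor 5 mm. Origin at the centre of its underside, z up. Upright lifting tab on its own +x side: 8 mm thick (radially), 20 mm wide, centred 51 mm from the axis, from the rim up to 100 mm above the underside. Nested, the next smaller has 9 mm play all round
- beaker_c: steel beaker, third largest of the set, may be absent; rim 76 mm across outside, foot 64 mm, height 66 mm to the rim, wall 3 mm, floor 5 mm. Origin at the centre of its underside, z up. Upright lifting tab on its own +x side: 8 mm thick (radially), 20 mm wide, centred 39 mm from the axis, from the rim up to 98 mm above the underside. Nested, the next smaller has 9 mm play all round
- beaker_d: steel beaker, smallest of the set, may be absent; rim 52 mm across outside, foot 40 mm, height 64 mm to the rim, wall 3 mm, floor 5 mm. Origin at the centre of its underside, z up. Upright lifting tab on its own +x side: 8 mm thick (radially), 20 mm wide, centred 27 mm from the axis, from the rim up to 96 mm above the underside. Nested, the next smaller has 9 mm play all round
- jar: bystander: amber jar, 54 mm across, 65 mm tall; leave alone
- dishes: bystander: short clear stack of dishes, 90 mm across, 48 mm tall; leave alone
- tipbox: bystander: blue pipette-tip box with clear cover, 85 x 120 x 67 mm; leave alone
- marker: bystander: black marker pen lying down, 14 x 130 mm; leave alone
- rack: bystander: green tube rack, 90 x 50 mm, 74 mm tall with its tubes; leave alone
- flask: bystander: glass bottle with orange cap, 60 mm across, 150 mm tall; leave alone
- spray: bystander: white bottle with blue cap, 66 mm across, 170 mm tall; leave alone
Things that resemble listed ones, but are neither listed nor needed, are in the scene too. What is shaped like the beaker_a but turquoise is not meant.

How it is judged:
By the outcome, as a careful person would: the job done as asked, in the order asked, and still so for the second after the job is handed in, with the robot touching nothing.
Of beaker_a, beaker_b, beaker_c, beaker_d only 3 to 4 are there at a start; the rules pass over those that are not, and their reading is None.
At some moment in a run one of beaker_a, beaker_b, beaker_c, beaker_d may be knocked a few centimetres aside while the robot is not near it.
It also fails if it takes over 210 s, if anything falls off the work surface, if the arm or the gripper's body presses on something with over 40 N, if the wrist force passes 120 N, or if a joint passes its speed limit or range.

## Working session

There is one attempt and no reset: what is moved stays moved. The work goes in short steps, Python scripts to look and compute and a shell command to move; the robot and the scene stay as the last step left them, time stands still between calls to the robot, and variables do not carry over. Pictures are saved under pics/ and viewed, at most 16 in all, crops included, and the job is handed in when it is done.

```bash
ls; mkdir -p pics; cat > h.py <<'E'
import numpy as np, cv2
from bench import ctrl
from scipy.spatial.transform import Rotation as R
def cloud(cam):
    m=ctrl.camera_model(cam); im,d=ctrl.get_image(cam)
    K=np.array(m["intrinsics"]);D=np.array(m["dist_coeffs"])
    v,u=np.mgrid[0:480,0:640]
    n=cv2.undistortPoints(np.stack([u,v],-1).reshape(-1,1,2).astype(float),K,D).reshape(480,640,2)
    p=np.concatenate([n,np.ones((480,640,1))],-1)*d[...,None]
    o=np.array(m["orientation"],float)
    r=o if o.shape==(3,3) else (R.from_rotvec(o).as_matrix() if o.size==3 else R.from_quat(o).as_matrix())
    w=p@r.T+np.array(m["origin"]); w[d==0]=np.nan
    return im,w
def save(im,n): cv2.imwrite("pics/"+n+".png",im[...,::-1])
E
python3 - <<'E'
from h import *
for c in("top","side"):
    print(c,{k:np.round(v,3).tolist() for k,v in ctrl.camera_model(c).items()})
    im,w=cloud(c);save(im,c+"0");np.save(c+"0.npy",w)
    for q in["pot","lid","mat","beaker_a","beaker_b","beaker_c","beaker_d","clamp_tip","clamp_hinge"]:
        print(c,q,[(np.round(x["xyz"],3).tolist(),round(x["confidence"],2)) for x in ctrl.mark_of(c,q)][:5])
print(ctrl.get_state())
E
```

```text
pics
top {'intrinsics': [[458.118, 0.0, 313.814], [0.0, 458.118, 243.536], [0.0, 0.0, 1.0]], 'dist_coeffs': [-0.05, 0.0, 0.0, 0.0, 0.0], 'origin': [0.297, -0.077, 1.44], 'orientation': [-2.154, 2.132, -0.201]}
top pot [([0.523, 0.432, -0.005], 0.73), ([0.474, -0.204, 0.001], 0.58), ([0.685, -0.055, -0.002], 0.45)]
top lid [([0.465, 0.034, 0.068], 0.83)]
top mat [([0.402, 0.277, -0.002], 0.61)]
top beaker_a [([0.341, -0.345, -0.003], 0.94), ([0.526, -0.622, -0.002], 0.83), ([0.474, -0.203, 0.002], 0.82), ([0.544, -0.388, -0.004], 0.74), ([0.568, 0.071, 0.138], 0.64)]
top beaker_b [([0.341, -0.345, -0.003], 0.94), ([0.526, -0.622, -0.002], 0.83), ([0.474, -0.203, 0.002], 0.82), ([0.544, -0.388, -0.004], 0.74), ([0.568, 0.071, 0.138], 0.64)]
top beaker_c [([0.341, -0.345, -0.003], 0.94), ([0.526, -0.622, -0.002], 0.83), ([0.474, -0.203, 0.002], 0.82), ([0.544, -0.388, -0.004], 0.74), ([0.568, 0.071, 0.138], 0.64)]
top beaker_d [([0.341, -0.345, -0.003], 0.94), ([0.526, -0.622, -0.002], 0.83), ([0.474, -0.203, 0.002], 0.82), ([0.544, -0.388, -0.004], 0.74), ([0.568, 0.071, 0.138], 0.64)]
[... 1343 characters left out ...]
': 1.0, 'joint_positions': array([ 1.19713083,  0.32096165, -0.07007784,  1.4505019 ,  0.02260026,
        1.37076343, -0.05689769]), 'qd': array([-0.00012339,  0.00038087, -0.00076349, -0.0001453 ,  0.00017273,
       -0.00103792, -0.00074397]), 'joint_torque': array([-4.09739241e-04, -4.91113329e+01, -4.03404431e-01, -3.12775576e+01,
       -6.35320670e-02,  3.36552272e-02,  3.26139286e-05]), 'position': array([ 0.24575558, -0.60178417,  0.24161033]), 'tool_rot': array([ 3.08257333e+00,  6.05261522e-01, -3.03652920e-05]), 'ft_force': array([ 0.46923475, -0.59615937, -0.0607112 ]), 'torque': array([ 0.02927857, -0.01728058,  0.00537343]), 'grip_force': 0.0, 'grip_width': 0.9995917838987135}
```

View pics/top0.png

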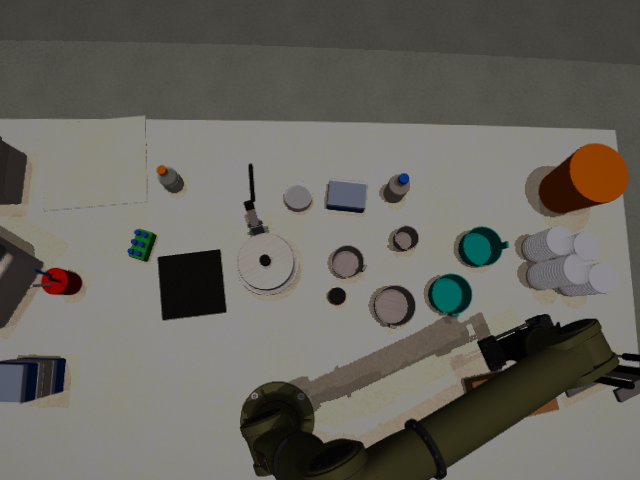

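View pics/side0.png

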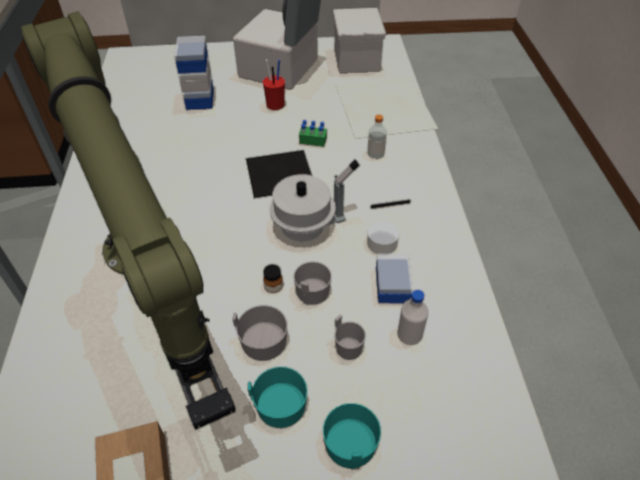

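Steel beakers at top pixels (347,262), (392,305) and (404,238). The lookalikes are turquoise, at (481,247) and (450,294). The lid is on the pot at (265,262), with the clamp leaning outward at (252,225). Next I measure sizes and tab headings, and confirm with one crop.

```bash
cat >> h.py <<'E'
def circ(P):
    x,y=P[:,0],P[:,1]
    s=np.linalg.lstsq(np.c_[x,y,np.ones_like(x)],x**2+y**2,rcond=None)[0]
    c=s[:2]/2; return c,np.sqrt(s[2]+c@c)
def beaker(w,c,rs=(.062,.050,.038,.026),near=.085):
    """known-size fit on rim band z .058-.073; tab from z>.078"""
    P=w.reshape(-1,3); P=P[~np.isnan(P[:,0])]; P=P[np.hypot(*(P[:,:2]-c).T)<near]
    rim=P[(P[:,2]>.060)&(P[:,2]<.073)]; tab=P[(P[:,2]>.080)&(P[:,2]<.108)]
    for _ in range(4):
        cc,r=circ(rim); e=np.abs(np.hypot(*(rim[:,:2]-cc).T)-r); rim=rim[e<max(.004,np.percentile(e,80))]
    t=np.median(tab[:,:2],0) if len(tab) else np.full(2,np.nan); d=t-cc
    return cc,r,len(rim),t,np.degrees(np.arctan2(d[1],d[0])),np.hypot(*d),len(tab),tab[:,2].max() if len(tab) else 0
E
python3 - <<'E'
from h import *
np.set_printoptions(precision=4,suppress=True)
W={c:np.load(c+"0.npy") for c in("top","side")}
for n,c in dict(p1=(.474,-.206),p2=(.341,-.348),p3=(.548,-.386)).items():
    for k in W: print(n,k,*beaker(W[k],np.array(c)))
for k in W:
    P=W[k].reshape(-1,3);P=P[~np.isnan(P[:,0])];d=np.hypot(P[:,0]-.463,P[:,1]-.035)
    kn=P[(d<.03)&(P[:,2]>.158)]; print(k,"knob",circ(kn),kn[:,2].max(), kn.mean(0))
    q=P[(d>.10)&(d<.2)&(P[:,2]>.15)]; print(" clamp",len(q),q[q[:,2].argsort()[-15:]].mean(0), q.min(0),q.max(0))
    q=P[(np.hypot(P[:,0]-.40,P[:,1]-.276)<.16)&(P[:,2]>.0025)&(P[:,2]<.006)]; print(" mat",q.mean(0),np.percentile(q,[1,99],0))
im=cv2.imread("pics/top0.png"); cv2.imwrite("pics/crop1.png",cv2.resize(im[200:340,300:510],None,fx=3.7,fy=3.7,interpolation=cv2.INTER_CUBIC))
E
```

```text
p1 top [ 0.4757 -0.2043] 0.04812017422098789 99 [ 0.4528 -0.2489] -117.2359705245509 0.05018909410158266 20 0.10479986278457387
p1 side [ 0.4744 -0.2092] 0.048734485551403216 169 [ 0.4541 -0.2557] -113.5277058551211 0.05073586743313397 53 0.1024066173466065
p2 top [ 0.3438 -0.3471] 0.05998770756312911 170 [ 0.283  -0.3321] 166.18827156915407 0.06262052251396313 25 0.10631722323602921
p2 side [ 0.3437 -0.3491] 0.05997044281934432 366 [ 0.2826 -0.3391] 170.64107204597224 0.06189372767043617 53 0.1071477415593125
p3 top [ 0.5517 -0.3876] 0.03609404332712572 80 [ 0.5252 -0.3565] 130.34088175538827 0.0408653569036082 25 0.1036944119574863
p3 side [ 0.5514 -0.3892] 0.03606480703359408 187 [ 0.5256 -0.3624] 133.89680523524646 0.03727725613824681 47 0.10293434794817036
top knob (array([0.465 , 0.0374]), np.float64(0.010681139346035075)) 0.17277651755532797 [0.465  0.0374 0.1659]
 clamp 207 [0.6192 0.0841 0.1965] [0.5659 0.0615 0.1502] [0.6302 0.0981 0.1991]
 mat [0.3994 0.2776 0.0041] [[0.2557 0.1392 0.0025]
 [0.5454 0.4226 0.006 ]]
side knob (array([0.465 , 0.0323]), np.float64(0.011153608028790526)) 0.1703204728991743 [0.4649 0.0313 0.165 ]
 clamp 200 [0.6183 0.0801 0.1958] [0.5709 0.0572 0.151 ] [0.6285 0.0992 0.1979]
 mat [0.3901 0.2893 0.004 ] [[0.2557 0.1415 0.0025]
 [0.5486 0.4191 0.0059]]
```

View pics/crop1.png

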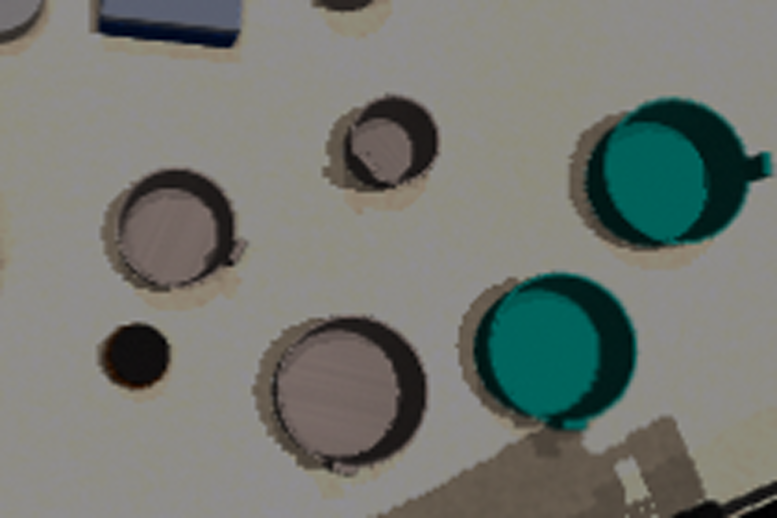

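In the crop, the left beaker (175,235) has rim radius 48–50 mm, so it is B. The lower one (345,390) has radius 60–62 mm, so it is A. The small one (390,140) has radius 36–38 mm, so it is C. D is absent, and the two turquoise ones (565,345) and (665,170) are decoys. The clamp is already leaning outward, clear of the lid.

```bash
cat >> h.py <<'E'
import sys
def plan(*ts):
    """targets (x,y,z,heading of tool y in deg), each relative to the pose before it"""
    s=ctrl.get_state(); p=np.array(s["position"]); M=R.from_rotvec(s["tool_rot"]).as_matrix()
    print("t",round(s["time"],1),"p",np.round(p,4),"yh",round(np.degrees(np.arctan2(M[1,1],M[0,1])),1),"tilt",round(np.degrees(np.arccos(-M[2,2])),2),"f",np.round(s["ft_force"],1),"w",round(s["grip_width"]*87,1),"gf",round(s["grip_force"],1),"j7",round(s["joint_positions"][6],2))
    h=np.degrees(np.arctan2(M[1,1],M[0,1]))
    for x,y,z,th in ts:
        a=np.radians(h); d=np.array([x,y,z])-p
        # tool y=(cos a,sin a), tool x = y cross z = heading a+90, tool z down
        tx=-d[0]*np.sin(a)+d[1]*np.cos(a); ty=d[0]*np.cos(a)+d[1]*np.sin(a)
        dh=(th-h+180)%360-180
        print("->tx %.1f ty %.1f tz %.1f turn %.2f"%(1e3*tx,1e3*ty,-1e3*d[2],-dh/5))
        p=np.array([x,y,z]);h=th
E
python3 -c "
from h import *
plan((.5,-.3,.3,-68),(.465,.0345,.25,-72),(.465,.0345,.156,-72))"
```

```text
t 1.0 p [ 0.2458 -0.6018  0.2416] yh -67.8 tilt 0.01 f [ 0.5 -0.6 -0.1] w 87.0 gf 0.0 j7 -0.06
->tx 349.5 ty -183.2 tz -58.4 turn 0.04
->tx 92.9 ty -323.3 tz 50.0 turn 0.80
->tx 0.0 ty 0.0 tz 94.0 turn 0.00
```

```bash
python3 -m crank '[{"tx":60,"ty":-30,"tz":-30},{"tx":110,"ty":-60,"tz":-58},{"tx":175,"ty":-92,"tz":-58},{"tx":175,"ty":-92,"tz":-58},{"tx":175,"ty":-92,"tz":-58}]' 87 20 >/dev/null
python3 -m crank '[{"tx":175,"ty":-91},{"tx":175,"ty":-91},{"tx":175,"ty":-91},{"tx":175,"ty":-91},{"tx":175,"ty":-91}]'
python3 -c "
from h import *
plan((.465,.0345,.25,-72),(.465,.0345,.156,-72))"
```

```text
t 1.0 p [ 0.2458 -0.6018  0.2416] yh -67.8 tilt 0.01 f [ 0.5 -0.6 -0.1] w 87.0 gf 0.0 j7 -0.06
->tx 443.6 ty -506.1 tz -8.4 turn 0.84
->tx 0.0 ty 0.0 tz 94.0 turn 0.00$[0]: bad value
$[0]: bad value
```

```bash
python3 -m crank '[{"tx":60.0,"ty":-30.0,"tz":-30.0,"turn":0.0},{"tx":110.0,"ty":-60.0,"tz":-58.0,"turn":0.0},{"tx":175.0,"ty":-92.0,"tz":-58.0,"turn":0.0},{"tx":175.0,"ty":-92.0,"tz":-58.0,"turn":0.0}]' 87 20
python3 -m crank --help | head
```

```text
time: 1.5
position: [0.377, -0.4464, 0.3009]
tool_rot: [3.08, 0.616, 0.004]
ft_force: [0.1, -0.4, 0.8]
grip_width: 1.001
grip_force: 0.0invalid input: not JSON, or not a number
```

All four keys are needed in each row.

```bash
python3 -m crank '[{"tx":60,"ty":-30,"tz":0,"turn":0},{"tx":110,"ty":-60,"tz":0,"turn":0},{"tx":175,"ty":-91,"tz":0,"turn":0},{"tx":175,"ty":-91,"tz":0,"turn":0},{"tx":175,"ty":-91,"tz":0,"turn":0}]' >/dev/null
python3 -m crank '[{"tx":15,"ty":-60,"tz":10,"turn":0},{"tx":30,"ty":-120,"tz":20,"turn":0},{"tx":50,"ty":-180,"tz":30,"turn":0},{"tx":65,"ty":-230,"tz":40,"turn":0.4},{"tx":65,"ty":-230,"tz":40,"turn":0.8}]' >/dev/null
python3 -c "
from h import *
plan((.465,.0345,.25,-72),(.465,.0345,.156,-72))"
```

```text
t 2.8 p [ 0.4727 -0.0601  0.2593] yh -71.6 tilt 0.04 f [0.6 0.3 0.5] w 87.3 gf 0.0 j7 -1.16
->tx 22.5 ty -92.2 tz 9.3 turn 0.08
->tx 0.0 ty 0.0 tz 94.0 turn 0.00
```

```bash
python3 -m crank '[{"tx":10,"ty":-46,"tz":4,"turn":0},{"tx":22,"ty":-92,"tz":9,"turn":0},{"tx":22,"ty":-92,"tz":9,"turn":0},{"tx":22,"ty":-92,"tz":50,"turn":0},{"tx":22,"ty":-92,"tz":90,"turn":0}]' >/dev/null
python3 -m crank '[{"tx":0,"ty":0,"tz":13,"turn":0},{"tx":0,"ty":0,"tz":13,"turn":0}]' >/dev/null
python3 -m crank '[{"tx":0,"ty":0,"tz":0,"turn":0},{"tx":0,"ty":0,"tz":0,"turn":0},{"tx":0,"ty":0,"tz":0,"turn":0},{"tx":0,"ty":0,"tz":0,"turn":0},{"tx":0,"ty":0,"tz":0,"turn":0}]' 20 40
python3 -c "
from h import *
plan()
im,w=cloud('wrist');save(im,'wr1')"
```

```text
time: 4.25
position: [0.4659, 0.0318, 0.1566]
tool_rot: [3.102, 0.498, 0.0]
ft_force: [0.8, 0.3, 0.2]
grip_width: 0.517
grip_force: 0.0
t 4.2 p [0.4659 0.0318 0.1566] yh -71.8 tilt 0.01 f [0.8 0.3 0.2] w 45.0 gf 0.0 j7 -1.38
```

```bash
python3 -m crank '[{"tx":0,"ty":0,"tz":0,"turn":0},{"tx":0,"ty":0,"tz":0,"turn":0},{"tx":0,"ty":0,"tz":0,"turn":0},{"tx":0,"ty":0,"tz":0,"turn":0}]' 20 40
python3 -m crank '[{"tx":0,"ty":0,"tz":-10,"turn":0},{"tx":0,"ty":0,"tz":-40,"turn":0},{"tx":0,"ty":0,"tz":-70,"turn":0},{"tx":0,"ty":0,"tz":-100,"turn":0},{"tx":0,"ty":0,"tz":-100,"turn":0}]'
python3 -c "
from h import *
plan((.45,.16,.257,-72),(.402,.276,.257,-72),(.402,.276,.091,-72))
im,w=cloud('side');save(im,'s1')"
```

```text
time: 4.8
position: [0.465, 0.0348, 0.1565]
tool_rot: [-3.098, -0.5, 0.002]
ft_force: [-3.3, 6.6, 1.9]
grip_width: 0.336
grip_force: 40.0
time: 5.42
position: [0.4674, 0.0312, 0.2585]
tool_rot: [3.1, 0.496, 0.007]
ft_force: [0.2, -0.2, -3.5]
grip_width: 0.332
grip_force: 40.0
t 5.4 p [0.4674 0.0312 0.2585] yh -71.8 tilt 0.28 f [ 0.2 -0.2 -3.5] w 28.9 gf 40.0 j7 -1.33
->tx 23.7 ty -127.8 tz 1.5 turn 0.04
->tx -9.8 ty -125.2 tz -0.0 turn 0.00
->tx 0.0 ty 0.0 tz 166.0 turn 0.00
```

View pics/s1.png

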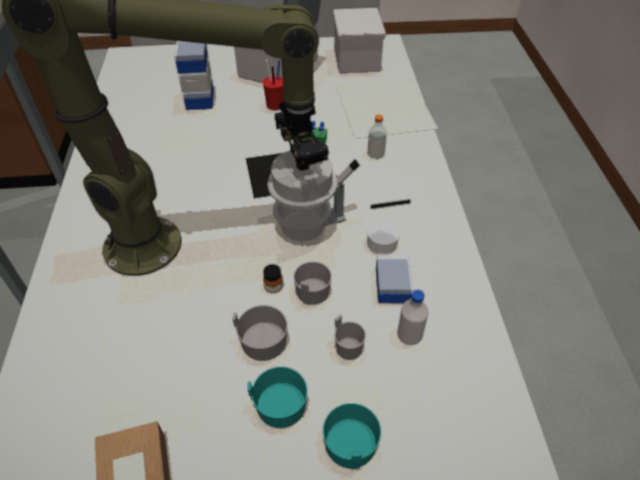

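The side view shows the lid lifted in the gripper at (303,180), with the clamp and beakers undisturbed. Next I lay it on the mat.

```bash
python3 -m crank '[{"tx":8,"ty":-40,"tz":0,"turn":0},{"tx":16,"ty":-85,"tz":0,"turn":0},{"tx":24,"ty":-128,"tz":0,"turn":0},{"tx":20,"ty":-175,"tz":0,"turn":0},{"tx":16,"ty":-220,"tz":30,"turn":0}]' >/dev/null
python3 -m crank '[{"tx":-2,"ty":-33,"tz":30,"turn":0},{"tx":-2,"ty":-33,"tz":60,"turn":0},{"tx":-2,"ty":-33,"tz":90,"turn":0},{"tx":-2,"ty":-33,"tz":110,"turn":0},{"tx":-2,"ty":-33,"tz":110,"turn":0}]'
python3 -c "
from h import *
plan((.402,.276,.092,-72))"
```

```text
time: 6.72
position: [0.3978, 0.2749, 0.1136]
tool_rot: [3.1, 0.498, -0.01]
ft_force: [-0.5, 1.2, -3.0]
grip_width: 0.337
grip_force: 40.0
t 6.7 p [0.3978 0.2749 0.1136] yh -71.7 tilt 0.36 f [-0.5  1.2 -3. ] w 29.3 gf 40.0 j7 -2.03
->tx 4.3 ty 0.3 tz 21.6 turn 0.05
```

```bash
python3 -m crank '[{"tx":3,"ty":0,"tz":8,"turn":0},{"tx":3,"ty":0,"tz":14,"turn":0},{"tx":3,"ty":0,"tz":18,"turn":0},{"tx":3,"ty":0,"tz":21,"turn":0},{"tx":3,"ty":0,"tz":22,"turn":0}]'
python3 -m crank '[{"tx":0,"ty":0,"tz":0,"turn":0},{"tx":0,"ty":0,"tz":0,"turn":0},{"tx":0,"ty":0,"tz":0,"turn":0},{"tx":0,"ty":0,"tz":0,"turn":0},{"tx":0,"ty":0,"tz":0,"turn":0}]' 75
python3 -m crank '[{"tx":0,"ty":0,"tz":0,"turn":0},{"tx":0,"ty":0,"tz":0,"turn":0},{"tx":0,"ty":0,"tz":-40,"turn":0},{"tx":0,"ty":0,"tz":-90,"turn":0},{"tx":0,"ty":0,"tz":-150,"turn":0}]'
python3 -c "
from h import *
plan()
im,w=cloud('top');save(im,'t2');np.save('t2.npy',w)
for q in('lid','beaker'):
  try: print(q,[(np.round(x['xyz'],3).tolist(),round(x['confidence'],2)) for x in ctrl.mark_of('top',q if q=='lid' else 'beaker_a')])
  except Exception as e: print(e)
im,w2=cloud('side');save(im,'s2');np.save('s2.npy',w2)
np.set_printoptions(precision=4,suppress=True)
for n,c in dict(B=(.474,-.206),A=(.341,-.348),C=(.551,-.388)).items():
    for k in(w,w2):
      print(n,*beaker(k,np.array(c)))
for k in(w,w2):
    P=k.reshape(-1,3);P=P[~np.isnan(P[:,0])];d=np.hypot(P[:,0]-.463,P[:,1]-.035)
    f=P[(d<.075)&(P[:,2]<.012)]; print('floor',len(f)); f=P[(d<.095)&(d>.06)&(P[:,2]>.070)&(P[:,2]<.082)]; print('flange',f.mean(0),circ(f), np.median(f[:,2]))
"
```

```text
time: 7.35
position: [0.4029, 0.2774, 0.0944]
tool_rot: [3.102, 0.498, 0.0]
ft_force: [0.1, -0.2, -3.1]
grip_width: 0.335
grip_force: 40.0
time: 7.98
position: [0.403, 0.2774, 0.0946]
tool_rot: [3.102, 0.497, 0.0]
ft_force: [0.3, -0.2, 0.5]
grip_width: 0.809
grip_force: 0.0
time: 8.6
position: [0.4023, 0.277, 0.2454]
tool_rot: [3.101, 0.498, -0.002]
ft_force: [0.3, 0.1, -0.7]
grip_width: 0.862
grip_force: 0.0
t 8.6 p [0.4023 0.277  0.2454] yh -71.8 tilt 0.09 f [ 0.3  0.1 -0.7] w 75.0 gf 0.0 j7 -1.9
lid [([0.403, 0.274, 0.002], 0.84)]
beaker [([0.38, -0.522, -0.002], 0.91), ([0.475, -0.204, 0.002], 0.68), ([0.549, -0.388, -0.004], 0.65), ([0.343, -0.349, -0.001], 0.64), ([0.527, -0.622, -0.002], 0.57)]
B [ 0.4757 -0.2043] 0.048206939829176114 97 [ 0.4539 -0.2497] -115.65074188032206 0.050421331273394286 21 0.10304378582605223
B [ 0.4749 -0.2094] 0.04871881433289605 177 [ 0.4525 -0.2562] -115.56620771304019 0.05189973739461605 55 0.10240471178564059
A [ 0.3438 -0.347 ] 0.06002554941684574 161 [ 0.283  -0.3319] 166.05793190619207 0.06267937828869756 23 0.10658778669001112
A [ 0.3436 -0.3491] 0.05992713963346813 376 [ 0.2824 -0.3392] 170.8106606552445 0.06194827623522426 53 0.10669496800672595
C [ 0.5515 -0.3873] 0.03611162528184202 82 [ 0.5256 -0.3564] 130.01518440264093 0.04033724020247908 26 0.10218601457641219
C [ 0.5515 -0.3893] 0.03600332415266178 181 [ 0.5256 -0.3623] 133.80485143768692 0.037473959126852315 49 0.10151499620266535
floor 1189
flange [0.4637 0.0392 0.0752] (array([0.4638, 0.039 ]), np.float64(0.0762304441481078)) 0.0751206197960026
floor 860
flange [0.4632 0.0321 0.0749] (array([0.4636, 0.0341]), np.float64(0.07594269581635937)) 0.07463593125040546
```

View pics/t2.png

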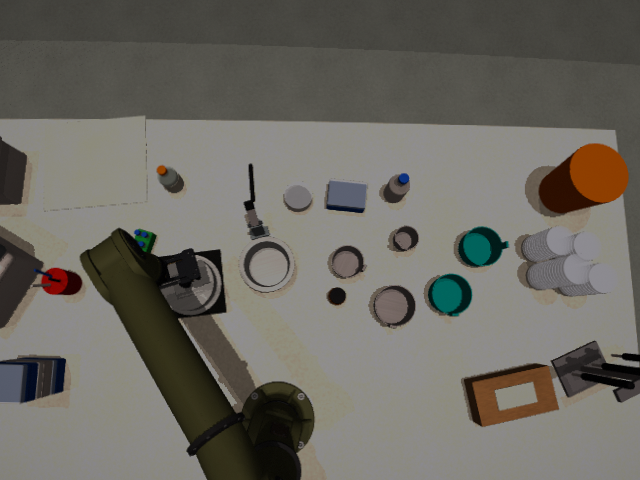

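The top view shows the lid lying on the mat (190,285), the pot open and empty (266,265), and the three steel beakers unmoved. Next is A.

```bash
python3 -c "
from h import *
plan((.48,.09,.26,-62),(.46,-.16,.26,-40),(.3,-.33,.22,-11.5))"
```

```text
t 8.8 p [0.4035 0.2776 0.2454] yh -71.8 tilt 0.15 f [ 0.3  0.8 -0.6] w 74.5 gf 0.0 j7 -1.91
->tx 14.1 ty 202.2 tz -14.6 turn -1.96
->tx -135.0 ty 211.3 tz -0.0 turn -4.40
->tx -233.1 ty -13.3 tz 40.0 turn -5.70
```

```bash
python3 -m crank '[{"tx":4,"ty":55,"tz":-14,"turn":-0.5},{"tx":8,"ty":105,"tz":-14,"turn":-1},{"tx":11,"ty":155,"tz":-14,"turn":-1.5},{"tx":14,"ty":202,"tz":-14,"turn":-2},{"tx":14,"ty":202,"tz":-14,"turn":-2}]' 40 >/dev/null
python3 -m crank '[{"tx":-32,"ty":51,"tz":0,"turn":-1},{"tx":-65,"ty":102,"tz":0,"turn":-2},{"tx":-98,"ty":154,"tz":0,"turn":-3},{"tx":-135,"ty":211,"tz":0,"turn":-4.4},{"tx":-135,"ty":211,"tz":0,"turn":-4.4}]' >/dev/null
python3 -m crank '[{"tx":-58,"ty":-3,"tz":10,"turn":-1.5},{"tx":-116,"ty":-7,"tz":20,"turn":-3},{"tx":-174,"ty":-10,"tz":30,"turn":-4.5},{"tx":-233,"ty":-13,"tz":40,"turn":-5.7},{"tx":-233,"ty":-13,"tz":40,"turn":-5.7}]' >/dev/null
python3 -m crank '[{"tx":0,"ty":0,"tz":0,"turn":0},{"tx":0,"ty":0,"tz":0,"turn":0}]' >/dev/null
python3 -c "
from h import *
plan((.282,-.3355,.15,-11.5))
im,w=cloud('wrist');save(im,'w2');np.save('w2.npy',w)
print(beaker(w,np.array((.3437,-.348))))"
```

```text
t 10.9 p [ 0.3027 -0.3289  0.2184] yh -11.1 tilt 0.03 f [-0.9 -0.1 -0.1] w 40.1 gf 0.0 j7 0.59
->tx -10.4 ty -19.0 tz 68.4 turn 0.08
(array([ 0.34278961, -0.3479372 ]), np.float64(0.05944052405780598), 2592, array([ 0.28249528, -0.33265982]), np.float64(165.78162612435), np.float64(0.06219970883221835), 429, np.float64(0.10274408026749915))
```

View pics/w2.png

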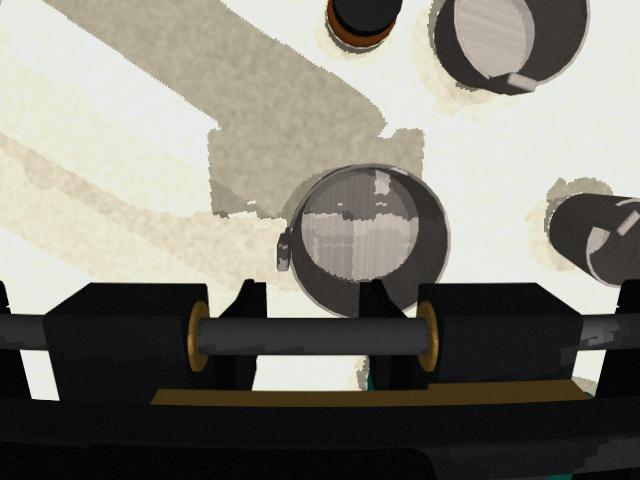

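Wrist view: beaker A at (370,240), with its tab at (283,250) and clear of the fingers; heading 166°. Going in.

```bash
python3 -c "
from h import *
plan((.2818,-.3330,.15,-14))"
python3 -m crank '[{"tx":-4,"ty":-10,"tz":20,"turn":0.3},{"tx":-8,"ty":-20,"tz":50,"turn":0.6},{"tx":-8,"ty":-20,"tz":68,"turn":0.6},{"tx":-8,"ty":-20,"tz":68,"turn":0.6}]' >/dev/null
python3 -c "
from h import *
plan((.2818,-.3330,.092,-14))"
```

```text
t 11.0 p [ 0.3025 -0.3292  0.2185] yh -11.1 tilt 0.01 f [-0.2  0.5  0.2] w 39.7 gf 0.0 j7 0.59
->tx -7.7 ty -19.6 tz 68.5 turn 0.58
t 11.5 p [ 0.28   -0.3331  0.1495] yh -14.2 tilt 0.16 f [0.6 0.5 1.1] w 39.7 gf 0.0 j7 0.57
->tx 0.5 ty 1.7 tz 57.5 turn -0.04
```

```bash
python3 -m crank '[{"tx":0,"ty":1,"tz":20,"turn":0},{"tx":0,"ty":1,"tz":40,"turn":0},{"tx":0,"ty":1,"tz":57,"turn":0},{"tx":0,"ty":1,"tz":57,"turn":0}]' >/dev/null
python3 -m crank '[{"tx":0,"ty":0,"tz":0,"turn":0},{"tx":0,"ty":0,"tz":0,"turn":0},{"tx":0,"ty":0,"tz":0,"turn":0},{"tx":0,"ty":0,"tz":0,"turn":0},{"tx":0,"ty":0,"tz":0,"turn":0}]' 0 50
python3 -m crank '[{"tx":0,"ty":0,"tz":0,"turn":0},{"tx":0,"ty":0,"tz":-10,"turn":0},{"tx":0,"ty":0,"tz":-30,"turn":0},{"tx":0,"ty":0,"tz":-50,"turn":0},{"tx":0,"ty":0,"tz":-50,"turn":0}]' 
python3 -c "
from h import *
plan()
im,w=cloud('wrist');save(im,'w3');np.save('w3.npy',w)"
```

```text
time: 12.6
position: [0.2812, -0.335, 0.0939]
tool_rot: [2.48, 1.928, 0.0]
ft_force: [0.6, 0.5, 1.8]
grip_width: 0.085
grip_force: 49.9
time: 13.22
position: [0.2815, -0.3355, 0.1449]
tool_rot: [2.478, 1.926, -0.0]
ft_force: [0.6, 0.2, -1.5]
grip_width: 0.088
grip_force: 49.9
t 13.2 p [ 0.2815 -0.3355  0.1449] yh -14.3 tilt 0.16 f [ 0.6  0.2 -1.5] w 7.7 gf 49.9 j7 0.57
```

View pics/w3.png

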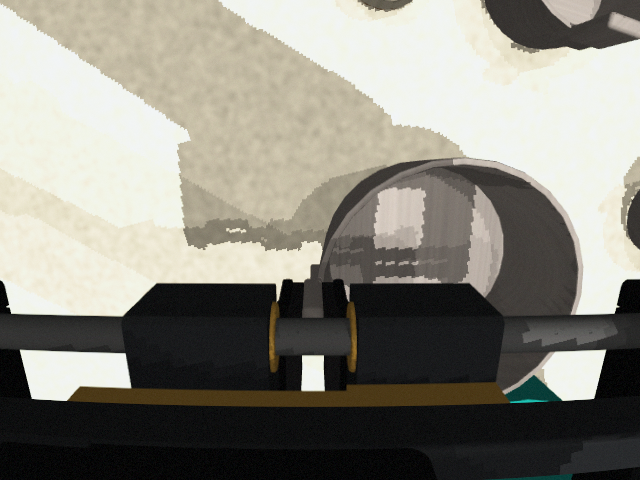

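Beaker A is held by its tab at (315,290) and lifted level. I'll measure its in-hand offset, then plan the carry.

```bash
cat >> h.py <<'E'
def inhand(w,sign,r,h):
    """centre of held beaker in tool coords (mm); sign: +1 if the axis lies along +tool y"""
    s=ctrl.get_state(); p=np.array(s["position"]); M=R.from_rotvec(s["tool_rot"]).as_matrix()
    Q=(w.reshape(-1,3)-p)@M; Q=Q[~np.isnan(Q[:,0])]
    c=np.array([0,sign*(r+.001)])
    for dz in(.006,):
        m=(np.abs(np.hypot(*(Q[:,:2]-c).T)-r)<.012)&(Q[:,2]>h-.004)&(Q[:,2]<h+.010)&(np.abs(Q[:,1])>.015)
        rim=Q[m]
        for _ in range(4):
            cc,rr=circ(rim); e=np.abs(np.hypot(*(rim[:,:2]-cc).T)-rr); rim=rim[e<=max(.002,np.percentile(e,85))]
        A=np.linalg.lstsq(np.c_[rim[:,:2],np.ones(len(rim))],rim[:,2],rcond=None)[0]
    print("centre",cc*1e3,"r",rr*1e3,"n",len(rim),"slope deg",np.degrees(A[:2]))
    return cc
E
python3 -c "
from h import *
inhand(np.load('w3.npy'),1,.061,.022)
plan((.40,-.26,.20,-36),(.47,-.07,.20,-72),(.444,.096,.20,-72))"
```

```text
centre [-0.17678748 63.49829753] r 59.63412533113913 n 4879 slope deg [-0.92458411  0.97014233]
t 13.3 p [ 0.281  -0.3349  0.1438] yh -14.3 tilt 0.05 f [-0.1 -0.2 -2.4] w 7.8 gf 49.9 j7 0.57
->tx 101.9 ty 96.9 tz -56.2 turn 4.34
->tx 194.9 ty -55.0 tz -0.0 turn 7.20
->tx 26.6 ty -165.9 tz -0.0 turn 0.00
```

```bash
python3 -m crank '[{"tx":20,"ty":19,"tz":-25,"turn":0.8},{"tx":40,"ty":38,"tz":-50,"turn":1.7},{"tx":60,"ty":58,"tz":-76,"turn":2.6},{"tx":80,"ty":78,"tz":-76,"turn":3.5},{"tx":102,"ty":97,"tz":-76,"turn":4.3}]' >/dev/null
python3 -m crank '[{"tx":40,"ty":-11,"tz":0,"turn":1.5},{"tx":80,"ty":-22,"tz":0,"turn":3},{"tx":120,"ty":-33,"tz":0,"turn":4.5},{"tx":160,"ty":-44,"tz":0,"turn":6},{"tx":195,"ty":-55,"tz":0,"turn":7.2}]' >/dev/null
python3 -m crank '[{"tx":7,"ty":-40,"tz":0,"turn":0},{"tx":13,"ty":-80,"tz":0,"turn":0},{"tx":20,"ty":-120,"tz":0,"turn":0},{"tx":24,"ty":-150,"tz":0,"turn":0},{"tx":24,"ty":-150,"tz":0,"turn":0}]' >/dev/null
python3 -c "
from h import *
plan((.444,.0964,.20,-72))
im,w=cloud('wrist');save(im,'w4');np.save('w4.npy',w)
cc=inhand(w,1,.061,.022)
P=w.reshape(-1,3);P=P[~np.isnan(P[:,0])];d=np.hypot(P[:,0]-.463,P[:,1]-.035)
f=P[(d<.1)&(d>.06)&(P[:,2]>.070)&(P[:,2]<.082)]; print('flange',len(f), np.median(f[:,2]));
im,w=cloud('top');P=w.reshape(-1,3);P=P[~np.isnan(P[:,0])];d=np.hypot(P[:,0]-.463,P[:,1]-.035)
"
```

```text
t 15.2 p [0.4442 0.0832 0.2185] yh -71.5 tilt 0.11 f [ 0.3 -0.2 -1.3] w 7.5 gf 49.9 j7 -1.43
->tx 4.0 ty -12.6 tz 18.5 turn 0.10
centre [ 1.50812751 60.73173642] r 59.65607557382979 n 4416 slope deg [-0.76229677  0.87752798]
flange 6904 0.07498514969367645
```

```bash
cat >> h.py <<'E'
def flange(w,c=(.4636,.036)):
    c=np.array(c); P=w.reshape(-1,3);P=P[~np.isnan(P[:,0])];P=P[(P[:,2]>.071)&(P[:,2]<.080)]
    d=np.hypot(*(P[:,:2]-c).T); P=P[(d<.098)&(d>.06)]; a=np.degrees(np.arctan2(*(P[:,:2]-c).T[::-1]));d=np.hypot(*(P[:,:2]-c).T)
    E=np.array([P[(a//4==k)][d[a//4==k].argmax()] for k in np.unique(a//4)])
    for _ in range(6):
        f=lambda q:np.hypot(*(E[:,:2]-q).T)-.084
        from scipy.optimize import least_squares
        q=least_squares(f,c,loss='soft_l1',f_scale=.001).x
    print("pot",q,len(E),"resid",np.median(np.abs(f(q)))*1e3); return q
E
python3 -c "
from h import *
for n in('w4','t2','s2'): flange(np.load(n+'.npy'))"
```

```text
pot [0.46230816 0.03704546] 44 resid 0.17661631318315052
pot [0.46409075 0.03914349] 90 resid 1.3804038220960462
pot [0.46365024 0.03490517] 90 resid 1.937517692010532
```

```bash
python3 -c "
from h import *
plan((.4428,.0962,.20,-72))"
python3 -m crank '[{"tx":2.5,"ty":-13,"tz":10,"turn":0.1},{"tx":2.5,"ty":-13,"tz":10,"turn":0.1},{"tx":2.5,"ty":-13,"tz":40,"turn":0.1},{"tx":2.5,"ty":-13,"tz":70,"turn":0.1},{"tx":2.5,"ty":-13,"tz":85,"turn":0.1}]'
python3 -c "
from h import *
plan((.4428,.0962,.10,-72))"
```

```text
t 15.2 p [0.4449 0.08   0.2186] yh -71.8 tilt 0.09 f [ 0.9 -1.5 -2.6] w 7.6 gf 49.9 j7 -1.43
->tx 3.1 ty -16.0 tz 18.6 turn 0.05
time: 15.88
position: [0.4431, 0.0921, 0.1331]
tool_rot: [3.104, 0.481, -0.004]
ft_force: [-0.0, -1.7, -1.6]
grip_width: 0.086
grip_force: 49.9
t 15.9 p [0.4431 0.0921 0.1331] yh -72.4 tilt 0.14 f [-0.  -1.7 -1.6] w 7.5 gf 49.9 j7 -1.53
->tx 1.0 ty -4.0 tz 33.1 turn -0.07
```

```bash
python3 -m crank '[{"tx":1,"ty":-3,"tz":5,"turn":0},{"tx":1,"ty":-3,"tz":14,"turn":0},{"tx":1,"ty":-3,"tz":22,"turn":0},{"tx":1,"ty":-3,"tz":28,"turn":0},{"tx":1,"ty":-3,"tz":32,"turn":0}]'
python3 -m crank '[{"tx":0,"ty":0,"tz":2,"turn":0},{"tx":0,"ty":0,"tz":2,"turn":0}]'
```

```text
time: 16.5
position: [0.4437, 0.0967, 0.1022]
tool_rot: [3.104, 0.484, -0.0]
ft_force: [0.1, -0.0, -2.4]
grip_width: 0.087
grip_force: 49.9
time: 16.75
position: [0.4438, 0.0968, 0.1005]
tool_rot: [3.104, 0.484, 0.0]
ft_force: [0.6, -0.1, -2.5]
grip_width: 0.081
grip_force: 49.9
```

```bash
python3 -m crank '[{"tx":0,"ty":0,"tz":1,"turn":0},{"tx":0,"ty":0,"tz":2,"turn":0},{"tx":0,"ty":0,"tz":2,"turn":0}]'
python3 -m crank '[{"tx":0,"ty":0,"tz":0,"turn":0},{"tx":0,"ty":0,"tz":0,"turn":0},{"tx":0,"ty":0,"tz":0,"turn":0},{"tx":0,"ty":0,"tz":0,"turn":0}]' 28
python3 -m crank '[{"tx":0,"ty":0,"tz":-20,"turn":0},{"tx":0,"ty":0,"tz":-60,"turn":0},{"tx":0,"ty":0,"tz":-120,"turn":0},{"tx":0,"ty":60,"tz":-130,"turn":0},{"tx":0,"ty":120,"tz":-130,"turn":0}]'
python3 -c "
from h import *
plan()
im,w=cloud('wrist');save(im,'w5');np.save('w5.npy',w)
P=w.reshape(-1,3);P=P[~np.isnan(P[:,0])];d=np.hypot(P[:,0]-.4625,P[:,1]-.037)
q=P[(d<.05)&(P[:,2]<.03)];print('A floor z',len(q),np.percentile(q[:,2],[5,50,95]) if len(q) else '')
im,w=cloud('side');np.save('s5.npy',w);save(im,'s5')
P=w.reshape(-1,3);P=P[~np.isnan(P[:,0])];d=np.hypot(P[:,0]-.4625,P[:,1]-.037)
q=P[(d<.066)&(d>.052)&(P[:,2]>.066)];print('rim',circ(q[q[:,2]<.082]),np.percentile(q[q[:,2]<.082,2],[5,50,95]),'tab',q[:,2].max())
q=P[(d<.05)&(P[:,2]<.03)];print('A floor z',len(q),np.percentile(q[:,2],[5,50,95]) if len(q) else '')
for n,c in dict(B=(.474,-.206),C=(.551,-.388)).items(): print(n,beaker(w,np.array(c)))
"
```

```text
time: 17.12
position: [0.4441, 0.097, 0.0999]
tool_rot: [3.103, 0.484, 0.0]
ft_force: [-3.8, -0.5, 8.2]
grip_width: 0.087
grip_force: 49.9
time: 17.62
position: [0.4437, 0.0967, 0.0984]
tool_rot: [3.104, 0.484, -0.0]
ft_force: [0.0, -0.5, -0.1]
grip_width: 0.313
grip_force: 0.0
time: 18.25
position: [0.4818, -0.0186, 0.2306]
tool_rot: [3.101, 0.486, 0.006]
ft_force: [0.7, 0.8, 0.1]
grip_width: 0.319
grip_force: 0.0
t 18.2 p [ 0.4818 -0.0186  0.2306] yh -72.2 tilt 0.27 f [0.7 0.8 0.1] w 27.8 gf 0.0 j7 -1.26
A floor z 9172 [0.00887874 0.0101128  0.01137364]
rim (array([0.46411297, 0.03521993]), np.float64(0.06019053386890037)) [0.06704255 0.07271077 0.07821071] tab 0.6358548006400848
A floor z 269 [0.00530978 0.01014027 0.01946171]
B (array([ 0.47465255, -0.20934663]), np.float64(0.04865174838553149), 174, array([ 0.4523719 , -0.25626634]), np.float64(-115.40153134179556), np.float64(0.05194117632411823), 53, np.float64(0.10409456511118087))
C (array([ 0.55148912, -0.38926094]), np.float64(0.03602635764701815), 186, array([ 0.52557567, -0.3623533 ]), np.float64(133.92171385142953), np.float64(0.037356759813788804), 52, np.float64(0.10362431392430782))
```

View pics/s5.png

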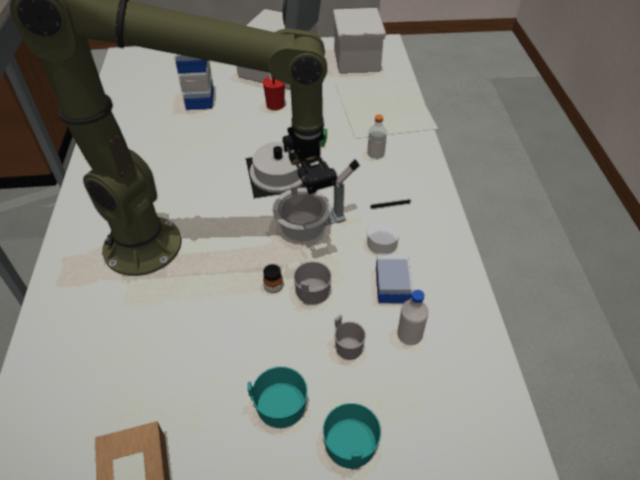

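Side view: A stands in the pot at (303,215) with its floor level at 10 mm, the lid is on the mat at (275,165), and B (313,283) and C (350,340) are unmoved. Next is B.

```bash
python3 -c "
from h import *
plan((.455,-.235,.22,-115.5))"
```

```text
t 18.4 p [ 0.4813 -0.0252  0.2284] yh -72.9 tilt 0.13 f [-0.4 -0.2 -1.1] w 28.0 gf 0.0 j7 -1.27
->tx -86.8 ty 192.8 tz 8.4 turn 8.52
```

```bash
python3 -m crank '[{"tx":-22,"ty":48,"tz":2,"turn":1.7},{"tx":-44,"ty":96,"tz":4,"turn":3.4},{"tx":-65,"ty":145,"tz":6,"turn":5.1},{"tx":-87,"ty":193,"tz":8,"turn":6.8},{"tx":-87,"ty":193,"tz":8,"turn":8.5}]' 40 >/dev/null
python3 -m crank '[{"tx":0,"ty":0,"tz":0,"turn":0},{"tx":0,"ty":0,"tz":0,"turn":0},{"tx":0,"ty":0,"tz":0,"turn":0}]' >/dev/null
python3 -c "
from h import *
im,w=cloud('wrist');save(im,'w6');np.save('w6.npy',w)
c,r,n,t,h,rr,m,z=beaker(w,np.array((.475,-.2065)),near=.065);print(c,r,n,t,h,rr,m,z)
e=c+.051*np.array([np.cos(np.radians(h)),np.sin(np.radians(h))]);print(e)
plan((*e,.15,h),(*e,.091,h))"
```

```text
[ 0.47521327 -0.20673091] 0.04758185245940792 2201 [ 0.45456038 -0.25251552] -114.2795699829063 0.05022721521583265 424 0.10089494068374705
[ 0.45424262 -0.25321995]
t 19.4 p [ 0.4564 -0.2271  0.2207] yh -114.6 tilt 0.02 f [0.5 0.9 0.5] w 40.0 gf 0.0 j7 -1.61
->tx 8.9 ty 24.6 tz 70.7 turn -0.07
->tx 0.0 ty -0.0 tz 59.0 turn -0.00
```

```bash
python3 -m crank '[{"tx":5,"ty":12,"tz":20,"turn":0},{"tx":9,"ty":25,"tz":50,"turn":0},{"tx":9,"ty":25,"tz":70,"turn":0},{"tx":9,"ty":25,"tz":70,"turn":0}]' >/dev/null
python3 -c "
from h import *
plan((.4543,-.2530,.091,-114.5))"
```

```text
t 19.9 p [ 0.4528 -0.2535  0.1491] yh -114.7 tilt 0.2 f [-1.2  0.2 -0. ] w 39.8 gf 0.0 j7 -1.59
->tx 1.1 ty -1.1 tz 58.1 turn -0.04
```

```bash
python3 -m crank '[{"tx":1,"ty":-1,"tz":20,"turn":0},{"tx":1,"ty":-1,"tz":40,"turn":0},{"tx":1,"ty":-1,"tz":58,"turn":0},{"tx":1,"ty":-1,"tz":58,"turn":0}]' >/dev/null
python3 -m crank '[{"tx":0,"ty":0,"tz":0,"turn":0},{"tx":0,"ty":0,"tz":0,"turn":0},{"tx":0,"ty":0,"tz":0,"turn":0},{"tx":0,"ty":0,"tz":0,"turn":0},{"tx":0,"ty":0,"tz":0,"turn":0}]' 0 50
python3 -m crank '[{"tx":0,"ty":0,"tz":0,"turn":0},{"tx":0,"ty":0,"tz":-20,"turn":0},{"tx":0,"ty":0,"tz":-60,"turn":0},{"tx":0,"ty":0,"tz":-110,"turn":0},{"tx":0,"ty":0,"tz":-130,"turn":0}]'
python3 -m crank '[{"tx":0,"ty":0,"tz":0,"turn":0},{"tx":0,"ty":0,"tz":0,"turn":0}]' >/dev/null
python3 -c "
from h import *
im,w=cloud('wrist');save(im,'w7');np.save('w7.npy',w)
cc=inhand(w,-1,.049,.022)
plan((.47,-.12,.222,-90),(.478,-.012,.222,-72))"
```

```text
time: 21.02
position: [0.4555, -0.2538, 0.0929]
tool_rot: [3.068, -0.674, 0.001]
ft_force: [-1.1, 0.9, 1.9]
grip_width: 0.082
grip_force: 50.0
time: 21.65
position: [0.456, -0.2545, 0.2252]
tool_rot: [3.067, -0.674, 0.005]
ft_force: [0.9, -0.8, -2.1]
grip_width: 0.088
grip_force: 50.0
centre [ -2.27537016 -49.90079229] r 47.81051423524575 n 2556 slope deg [-1.4019241  -0.22411705]
t 21.9 p [ 0.4541 -0.2534  0.2206] yh -114.8 tilt 0.19 f [-0.2  0.7 -2.3] w 7.9 gf 50.0 j7 -1.57
->tx -41.5 ty -127.8 tz -1.4 turn -4.96
->tx 8.0 ty -108.0 tz -0.0 turn -3.60
```

```bash
python3 -m crank '[{"tx":-10,"ty":-32,"tz":0,"turn":-1.2},{"tx":-20,"ty":-64,"tz":0,"turn":-2.4},{"tx":-31,"ty":-96,"tz":0,"turn":-3.7},{"tx":-41,"ty":-128,"tz":0,"turn":-5},{"tx":-41,"ty":-128,"tz":0,"turn":-5}]' >/dev/null
python3 -m crank '[{"tx":3,"ty":-36,"tz":0,"turn":-1.2},{"tx":6,"ty":-72,"tz":0,"turn":-2.4},{"tx":8,"ty":-108,"tz":0,"turn":-3.6},{"tx":8,"ty":-108,"tz":0,"turn":-3.6},{"tx":8,"ty":-108,"tz":0,"turn":-3.6}]' >/dev/null
python3 -c "
from h import *
w=np.load('w5.npy');q=flange(w)
P=w.reshape(-1,3);P=P[~np.isnan(P[:,0])];d=np.hypot(*(P[:,:2]-q).T);P=P[(d<.0645)&(d>.054)&(P[:,2]>.068)&(P[:,2]<.082)];print('A rim',len(P),circ(P))
im,w=cloud('wrist');np.save('w8.npy',w);save(im,'w8');flange(w);inhand(w,-1,.049,.022)
plan((q[0]+.017,q[1]-.0475,.222,-72))"
```

```text
pot [0.46254332 0.03735832] 76 resid 0.5595544503146782
A rim 2345 (array([0.46443865, 0.03620792]), np.float64(0.059538176809519415))
pot [0.46201434 0.037409  ] 53 resid 0.3426275684879909
centre [ -2.56938902 -50.14529017] r 47.800439516913045 n 2519 slope deg [-1.2914818  -0.20237868]
t 23.2 p [ 0.4791 -0.0127  0.2224] yh -71.8 tilt 0.04 f [-0.6 -0.5 -1.9] w 8.0 gf 50.0 j7 -1.27
->tx 1.2 ty -2.3 tz 0.4 turn 0.05
```

```bash
python3 -m crank '[{"tx":2.5,"ty":-1.3,"tz":10,"turn":0},{"tx":2.5,"ty":-1.3,"tz":40,"turn":0},{"tx":2.5,"ty":-1.3,"tz":70,"turn":0},{"tx":2.5,"ty":-1.3,"tz":90,"turn":0},{"tx":2.5,"ty":-1.3,"tz":100,"turn":0}]'
python3 -m crank '[{"tx":0,"ty":0,"tz":5,"turn":0},{"tx":0,"ty":0,"tz":10,"turn":0},{"tx":0,"ty":0,"tz":15,"turn":0},{"tx":0,"ty":0,"tz":15,"turn":0}]'
```

```text
time: 23.88
position: [0.4802, -0.0109, 0.1207]
tool_rot: [-3.101, -0.496, 0.004]
ft_force: [0.5, -0.7, -2.0]
grip_width: 0.087
grip_force: 50.0
time: 24.38
position: [0.481, -0.0104, 0.1074]
tool_rot: [3.102, 0.498, -0.0]
ft_force: [0.6, -0.5, -1.9]
grip_width: 0.088
grip_force: 50.0
```

```bash
python3 -m crank '[{"tx":0,"ty":0,"tz":2,"turn":0},{"tx":0,"ty":0,"tz":4,"turn":0},{"tx":0,"ty":0,"tz":4,"turn":0}]'
python3 -m crank '[{"tx":0,"ty":0,"tz":1,"turn":0},{"tx":0,"ty":0,"tz":1.5,"turn":0},{"tx":0,"ty":0,"tz":1.5,"turn":0}]'
```

```text
time: 24.75
position: [0.4815, -0.0105, 0.1039]
tool_rot: [3.102, 0.497, 0.001]
ft_force: [-0.1, -0.8, 0.4]
grip_width: 0.083
grip_force: 50.0
time: 25.12
position: [0.4818, -0.0108, 0.1038]
tool_rot: [3.101, 0.497, 0.001]
ft_force: [-3.8, -1.3, 11.6]
grip_width: 0.087
grip_force: 50.0
```

```bash
python3 -m crank '[{"tx":0,"ty":0,"tz":0,"turn":0},{"tx":0,"ty":0,"tz":0,"turn":0},{"tx":0,"ty":0,"tz":0,"turn":0},{"tx":0,"ty":0,"tz":0,"turn":0}]' 28
python3 -m crank '[{"tx":0,"ty":0,"tz":-20,"turn":0},{"tx":0,"ty":0,"tz":-60,"turn":0},{"tx":0,"ty":0,"tz":-120,"turn":0},{"tx":0,"ty":60,"tz":-120,"turn":0},{"tx":0,"ty":60,"tz":-120,"turn":0}]'
python3 -c "
from h import *
im,w=cloud('wrist');save(im,'w9');np.save('w9.npy',w);c=np.array((.4635,.0365))
P=w.reshape(-1,3);P=P[~np.isnan(P[:,0])];d=np.hypot(*(P[:,:2]-c).T)
q=P[(d<.04)&(P[:,2]<.03)];print('B floor',len(q),np.percentile(q[:,2],[5,50,95]))
q=P[(d<.056)&(P[:,2]>.070)&(P[:,2]<.086)];print('B rim',len(q),circ(q),np.percentile(q[:,2],[5,50,95]))
plan((.535,-.34,.22,-48))"
```

```text
time: 25.62
position: [0.481, -0.0103, 0.1018]
tool_rot: [-3.102, -0.497, 0.001]
ft_force: [-1.2, -0.2, 0.3]
grip_width: 0.311
grip_force: 0.0
time: 26.25
position: [0.5006, -0.0726, 0.2224]
tool_rot: [3.102, 0.485, 0.001]
ft_force: [-0.3, 0.2, -0.5]
grip_width: 0.322
grip_force: 0.0
B floor 4882 [0.01402436 0.01521037 0.01647526]
B rim 1926 (array([0.46304789, 0.03477749]), np.float64(0.04821882625647789)) [0.07090862 0.07746929 0.07950295]
t 26.3 p [ 0.4999 -0.0696  0.2218] yh -72.0 tilt 0.03 f [-1.3  0.9  0.6] w 28.0 gf 0.0 j7 -1.19
->tx -50.0 ty 268.0 tz 1.8 turn -4.81
```

View pics/w9.png

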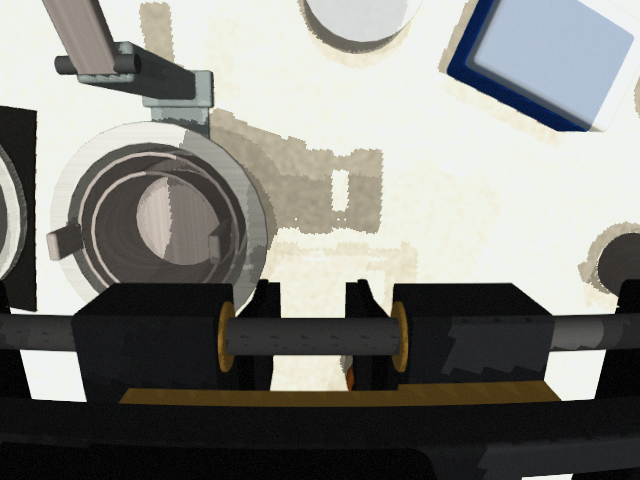

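B is nested in A in the pot (160,215), its floor level at 15 mm, with the tabs on opposite sides at (65,240) and (220,240). Next is C.

```bash
python3 -m crank '[{"tx":-12,"ty":60,"tz":0,"turn":-1},{"tx":-24,"ty":120,"tz":0,"turn":-2},{"tx":-36,"ty":180,"tz":0,"turn":-3},{"tx":-46,"ty":230,"tz":0,"turn":-4},{"tx":-50,"ty":262,"tz":0,"turn":-4.8}]' 40 >/dev/null
python3 -m crank '[{"tx":0,"ty":0,"tz":0,"turn":0},{"tx":0,"ty":0,"tz":0,"turn":0},{"tx":0,"ty":0,"tz":0,"turn":0}]' >/dev/null
python3 -c "
from h import *
im,w=cloud('wrist');save(im,'w10');np.save('w10.npy',w)
c,r,n,t,h,rr,m,z=beaker(w,np.array((.5515,-.3885)),near=.055);print(c,r,n,t,h,rr,m,z)
e=c+.039*np.array([np.cos(np.radians(h)),np.sin(np.radians(h))]);print(e)
plan((*e,.15,h-180),(*e,.089,h-180))"
```

```text
[ 0.55100626 -0.38791616] 0.03593598491143904 1089 [ 0.52744341 -0.35694579] 127.26457244259379 0.03891493245013354 388 0.09895643448568486
[ 0.5273919  -0.35687808]
t 27.4 p [ 0.5348 -0.33    0.2223] yh -47.7 tilt 0.01 f [ 0.2  0.7 -0.7] w 39.9 gf 0.0 j7 -0.42
->tx -23.5 ty 14.9 tz 72.3 turn 1.02
->tx 0.0 ty 0.0 tz 61.0 turn -0.00
```

```bash
python3 -m crank '[{"tx":-12,"ty":7,"tz":20,"turn":0.5},{"tx":-23,"ty":15,"tz":50,"turn":1},{"tx":-23,"ty":15,"tz":72,"turn":1},{"tx":-23,"ty":15,"tz":72,"turn":1}]' >/dev/null
python3 -c "
from h import *
plan((.5274,-.3569,.089,-52.7))"
```

```text
t 27.9 p [ 0.525  -0.3583  0.1467] yh -52.9 tilt 0.32 f [-0.4  0.6  0.7] w 39.9 gf 0.0 j7 -0.47
->tx 2.7 ty 0.3 tz 57.7 turn -0.04
```

```bash
python3 -m crank '[{"tx":1,"ty":0,"tz":20,"turn":0},{"tx":1,"ty":0,"tz":40,"turn":0},{"tx":1,"ty":0,"tz":58,"turn":0},{"tx":1,"ty":0,"tz":58,"turn":0}]' >/dev/null
python3 -m crank '[{"tx":0,"ty":0,"tz":0,"turn":0},{"tx":0,"ty":0,"tz":0,"turn":0},{"tx":0,"ty":0,"tz":0,"turn":0},{"tx":0,"ty":0,"tz":0,"turn":0},{"tx":0,"ty":0,"tz":0,"turn":0}]' 0 50
python3 -m crank '[{"tx":0,"ty":0,"tz":0,"turn":0},{"tx":0,"ty":0,"tz":-20,"turn":0},{"tx":0,"ty":0,"tz":-60,"turn":0},{"tx":0,"ty":0,"tz":-110,"turn":0},{"tx":0,"ty":0,"tz":-140,"turn":0}]'
python3 -m crank '[{"tx":0,"ty":0,"tz":0,"turn":0},{"tx":0,"ty":0,"tz":0,"turn":0}]' >/dev/null
python3 -c "
from h import *
im,w=cloud('wrist');save(im,'w11');np.save('w11.npy',w)
cc=inhand(w,1,.037,.022)
a=np.radians(-27);c=np.array((.4632,.0355))
e=c-cc[1]*np.array([np.cos(a),np.sin(a)])-cc[0]*np.array([-np.sin(a),np.cos(a)]);print(e)
plan((.49,-.15,.23,-40),(*e,.23,-27))"
```

```text
time: 28.98
position: [0.528, -0.3577, 0.0919]
tool_rot: [-2.977, -1.003, 0.0]
ft_force: [0.1, 0.8, 0.3]
grip_width: 0.09
grip_force: 49.8
time: 29.6
position: [0.5293, -0.3583, 0.2368]
tool_rot: [2.973, 1.001, 0.005]
ft_force: [1.6, -0.1, -1.4]
grip_width: 0.082
grip_force: 49.8
centre [-0.35365141 39.93355564] r 34.76203695608765 n 1436 slope deg [-2.31635222 -0.48266246]
[0.4277795  0.05394456]
t 29.9 p [ 0.5273 -0.3575  0.2306] yh -52.8 tilt 0.14 f [-0.5 -0.4 -1.5] w 7.6 gf 49.8 j7 -0.46
->tx 95.7 ty -187.8 tz 0.6 turn -2.56
->tx 116.2 ty -178.8 tz -0.0 turn -2.60
```

```bash
python3 -m crank '[{"tx":21,"ty":-42,"tz":0,"turn":-0.6},{"tx":42,"ty":-84,"tz":0,"turn":-1.2},{"tx":63,"ty":-126,"tz":0,"turn":-1.8},{"tx":84,"ty":-168,"tz":0,"turn":-2.4},{"tx":96,"ty":-188,"tz":0,"turn":-2.6}]' >/dev/null
python3 -m crank '[{"tx":26,"ty":-40,"tz":0,"turn":-0.6},{"tx":52,"ty":-80,"tz":0,"turn":-1.2},{"tx":78,"ty":-120,"tz":0,"turn":-1.8},{"tx":104,"ty":-160,"tz":0,"turn":-2.4},{"tx":116,"ty":-179,"tz":0,"turn":-2.6}]' >/dev/null
python3 -m crank '[{"tx":0,"ty":0,"tz":0,"turn":0},{"tx":0,"ty":0,"tz":0,"turn":0}]' >/dev/null
python3 -c "
from h import *
im,w=cloud('wrist');save(im,'w12');np.save('w12.npy',w)
cc=inhand(w,1,.037,.022)
a=np.radians(-27);c=np.array((.4632,.0355))
e=c-cc[1]*np.array([np.cos(a),np.sin(a)])-cc[0]*np.array([-np.sin(a),np.cos(a)]);print(e)
plan((*e,.108,-27))"
```

```text
centre [-0.90591297 39.69082113] r 34.78251928656172 n 1398 slope deg [-1.65199198 -0.33387307]
[0.4282465  0.05432643]
t 31.4 p [0.428  0.0518 0.2318] yh -27.0 tilt 0.02 f [ 0.6 -0.3 -1.3] w 7.2 gf 49.8 j7 -0.54
->tx 2.4 ty -0.9 tz 123.8 turn 0.01
```

View pics/w12.png

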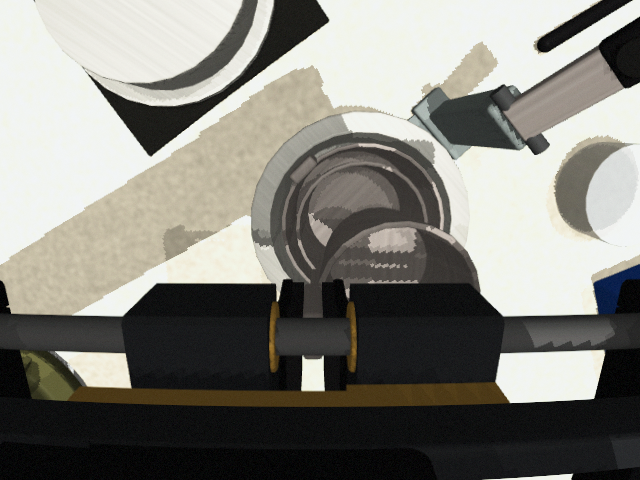

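C hangs level in the fingers (400,260) above the nest (360,210). Lowering it.

```bash
python3 -m crank '[{"tx":1.5,"ty":-1,"tz":20,"turn":0},{"tx":1.5,"ty":-1,"tz":50,"turn":0},{"tx":1.5,"ty":-1,"tz":80,"turn":0},{"tx":1.5,"ty":-1,"tz":100,"turn":0},{"tx":1.5,"ty":-1,"tz":108,"turn":0}]'
python3 -m crank '[{"tx":0,"ty":0,"tz":4,"turn":0},{"tx":0,"ty":0,"tz":8,"turn":0},{"tx":0,"ty":0,"tz":12,"turn":0},{"tx":0,"ty":0,"tz":12,"turn":0}]'
```

```text
time: 32.08
position: [0.4269, 0.0541, 0.1227]
tool_rot: [-2.676, -1.642, 0.003]
ft_force: [-0.0, -0.5, -1.0]
grip_width: 0.088
grip_force: 49.8
time: 32.58
position: [0.4273, 0.0554, 0.112]
tool_rot: [2.675, 1.647, -0.0]
ft_force: [-0.0, 0.3, -1.0]
grip_width: 0.085
grip_force: 49.8
```

```bash
python3 -m crank '[{"tx":0,"ty":0,"tz":2,"turn":0},{"tx":0,"ty":0,"tz":3.5,"turn":0},{"tx":0,"ty":0,"tz":3.5,"turn":0}]'
python3 -m crank '[{"tx":0,"ty":0,"tz":1,"turn":0},{"tx":0,"ty":0,"tz":1.5,"turn":0},{"tx":0,"ty":0,"tz":1.5,"turn":0}]'
```

```text
time: 32.95
position: [0.4272, 0.0554, 0.1084]
tool_rot: [-2.675, -1.647, 0.0]
ft_force: [-0.0, 0.2, -1.5]
grip_width: 0.083
grip_force: 49.8
time: 33.33
position: [0.4274, 0.0556, 0.1077]
tool_rot: [2.675, 1.647, -0.001]
ft_force: [-3.5, 0.9, 6.2]
grip_width: 0.093
grip_force: 49.8
```

```bash
python3 -m crank '[{"tx":0,"ty":0,"tz":0,"turn":0},{"tx":0,"ty":0,"tz":0,"turn":0},{"tx":0,"ty":0,"tz":0,"turn":0},{"tx":0,"ty":0,"tz":0,"turn":0}]' 28 >/dev/null
python3 -m crank '[{"tx":0,"ty":0,"tz":-20,"turn":0},{"tx":0,"ty":0,"tz":-60,"turn":0},{"tx":0,"ty":0,"tz":-120,"turn":0},{"tx":-30,"ty":0,"tz":-150,"turn":0},{"tx":-60,"ty":0,"tz":-150,"turn":0}]'
python3 -m crank '[{"tx":0,"ty":0,"tz":0,"turn":0},{"tx":0,"ty":0,"tz":0,"turn":0}]' >/dev/null
python3 -c "
from h import *
im,w=cloud('wrist');save(im,'w13');np.save('w13.npy',w);c=np.array((.4632,.036))
P=w.reshape(-1,3);P=P[~np.isnan(P[:,0])];d=np.hypot(*(P[:,:2]-c).T)
q=P[(d<.026)&(P[:,2]<.04)];print('C floor',len(q),np.percentile(q[:,2],[5,50,95]))
q=P[(d<.1)&(P[:,2]>.09)&(P[:,2]<.13)];print('tabs top',q[:,2].max())
plan((.403,.276,.21,-72))
im,w=cloud('top');save(im,'t13')
print([(np.round(x['xyz'],3).tolist(),round(x['confidence'],2)) for x in ctrl.mark_of('top','lid')])"
```

```text
time: 34.45
position: [0.4016, 0.0013, 0.2599]
tool_rot: [2.671, 1.646, 0.006]
ft_force: [0.4, -1.1, -1.0]
grip_width: 0.321
grip_force: 0.0
C floor 2559 [0.01883132 0.02008627 0.02142141]
tabs top 0.11580425343738826
t 34.8 p [0.4004 0.0027 0.2568] yh -26.7 tilt 0.02 f [ 0.   0.7 -0. ] w 28.1 gf 0.0 j7 -0.38
->tx 245.3 ty -120.5 tz 46.8 turn 9.06
[([0.402, 0.275, 0.002], 0.9)]
```

View pics/w13.png

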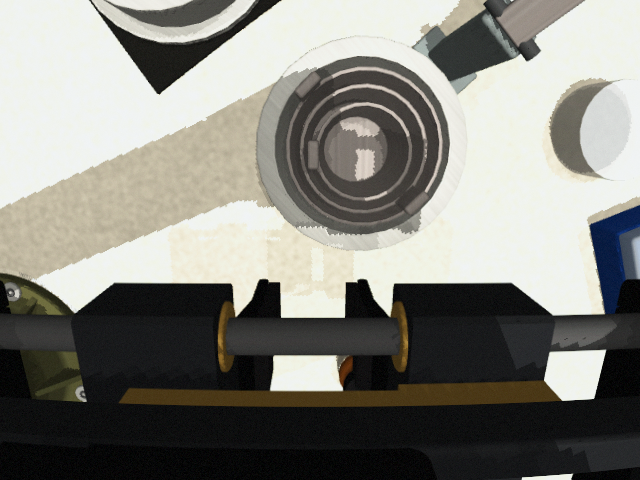

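The nest is complete and concentric at (360,150), floors at 10, 15 and 20 mm, with the three tabs apart at (308,85), (312,155) and (413,203). Now the lid.

```bash
python3 -m crank '[{"tx":50,"ty":-24,"tz":0,"turn":1.8},{"tx":100,"ty":-48,"tz":0,"turn":3.6},{"tx":150,"ty":-72,"tz":0,"turn":5.4},{"tx":200,"ty":-96,"tz":10,"turn":7.2},{"tx":245,"ty":-120,"tz":30,"turn":9}]' 75 >/dev/null
python3 -m crank '[{"tx":0,"ty":0,"tz":0,"turn":0},{"tx":0,"ty":0,"tz":0,"turn":0}]' >/dev/null
python3 -c "
from h import *
plan((.403,.2768,.21,-72),(.403,.2768,.095,-72))"
```

```text
t 35.7 p [0.4051 0.2461 0.2336] yh -67.5 tilt 0.57 f [ 0.3 -0.1  0.3] w 75.0 gf 0.0 j7 -1.74
->tx 9.9 ty -29.2 tz 23.6 turn 0.90
->tx 0.0 ty 0.0 tz 115.0 turn 0.00
```

```bash
python3 -m crank '[{"tx":10,"ty":-29,"tz":24,"turn":0.9},{"tx":10,"ty":-29,"tz":24,"turn":0.9},{"tx":10,"ty":-29,"tz":24,"turn":0.9}]' >/dev/null
python3 -c "
from h import *
plan((.403,.2768,.095,-72))"
```

```text
t 36.1 p [0.4036 0.2758 0.2097] yh -72.1 tilt 0.59 f [ 0.8 -0.1 -0.2] w 75.0 gf 0.0 j7 -1.99
->tx -0.3 ty -1.2 tz 114.7 turn -0.01
```

```bash
python3 -m crank '[{"tx":0,"ty":0,"tz":40,"turn":0},{"tx":0,"ty":0,"tz":80,"turn":0},{"tx":0,"ty":0,"tz":110,"turn":0},{"tx":0,"ty":0,"tz":114,"turn":0},{"tx":0,"ty":0,"tz":114,"turn":0}]' >/dev/null
python3 -c "
from h import *
plan((.403,.2768,.095,-72))"
python3 -m crank '[{"tx":0,"ty":0,"tz":0,"turn":0},{"tx":0,"ty":0,"tz":0,"turn":0},{"tx":0,"ty":0,"tz":0,"turn":0},{"tx":0,"ty":0,"tz":0,"turn":0},{"tx":0,"ty":0,"tz":0,"turn":0}]' 20 40 >/dev/null
python3 -m crank '[{"tx":0,"ty":0,"tz":0,"turn":0},{"tx":0,"ty":0,"tz":0,"turn":0},{"tx":0,"ty":0,"tz":0,"turn":0}]'
python3 -c "
from h import *
plan((.465,.037,.24,-72))"
```

```text
t 36.7 p [0.4036 0.2757 0.0967] yh -72.1 tilt 0.51 f [ 0.5 -0.8  0. ] w 74.9 gf 0.0 j7 -2.17
->tx -0.2 ty -1.2 tz 1.7 turn -0.02
time: 37.72
position: [0.4024, 0.2762, 0.0954]
tool_rot: [3.096, 0.488, -0.01]
ft_force: [0.7, 0.8, -0.8]
grip_width: 0.332
grip_force: 40.0
t 37.7 p [0.4024 0.2762 0.0954] yh -72.1 tilt 0.54 f [ 0.7  0.8 -0.8] w 28.8 gf 40.0 j7 -2.17
->tx -14.1 ty 246.9 tz -144.6 turn -0.01
```

```bash
python3 -m crank '[{"tx":0,"ty":0,"tz":-20,"turn":0},{"tx":0,"ty":0,"tz":-60,"turn":0},{"tx":0,"ty":0,"tz":-110,"turn":0},{"tx":0,"ty":20,"tz":-145,"turn":0},{"tx":0,"ty":60,"tz":-145,"turn":0}]' >/dev/null
python3 -m crank '[{"tx":-3,"ty":45,"tz":0,"turn":0},{"tx":-6,"ty":90,"tz":0,"turn":0},{"tx":-10,"ty":135,"tz":0,"turn":0},{"tx":-14,"ty":175,"tz":0,"turn":0},{"tx":-14,"ty":187,"tz":0,"turn":0}]' >/dev/null
python3 -m crank '[{"tx":0,"ty":0,"tz":0,"turn":0},{"tx":0,"ty":0,"tz":0,"turn":0},{"tx":0,"ty":0,"tz":0,"turn":0}]' >/dev/null
python3 -c "
from h import *
from scipy.optimize import least_squares
plan((.465,.0365,.165,-72))
s=ctrl.get_state();p=np.array(s['position'])
for c in('wrist','side','top'):
  im,w=cloud(c);save(im,c+'14');np.save(c+'14.npy',w)
  P=w.reshape(-1,3);P=P[~np.isnan(P[:,0])]; d=np.hypot(*(P[:,:2]-p[:2]).T)
  P=P[(P[:,2]>p[2]-.100)&(P[:,2]<p[2]-.02)&(d<.11)];a=np.degrees(np.arctan2(*(P[:,:2]-p[:2]).T[::-1]));d=np.hypot(*(P[:,:2]-p[:2]).T)
  E=np.array([P[a//5==k][d[a//5==k].argmax()] for k in np.unique(a//5) if d[a//5==k].max()>.085])
  f=lambda q:np.hypot(*(E[:,:2]-q).T)-.094
  q=least_squares(f,p[:2],loss='soft_l1',f_scale=.001).x; print(c,len(E),'lid-TCP mm',(q-p[:2])*1e3,'resid',np.median(abs(f(q)))*1e3,'z',np.median(E[:,2])-p[2])
"
```

```text
t 39.4 p [0.4657 0.0394 0.2422] yh -71.9 tilt 0.56 f [-0.4 -0.5 -4.1] w 29.2 gf 40.0 j7 -1.34
->tx -1.5 ty 2.6 tz 77.2 turn 0.01
wrist 26 lid-TCP mm [ 0.74572776 -0.61701133] resid 0.5957339657696805 z -0.08154442993774103
side 47 lid-TCP mm [ 1.93592756 -3.58486117] resid 1.086857393250401 z -0.08121143141833265
top 24 lid-TCP mm [2.03872245 1.80115435] resid 0.5442476213553329 z -0.08096154682468415
```

View pics/side14.png

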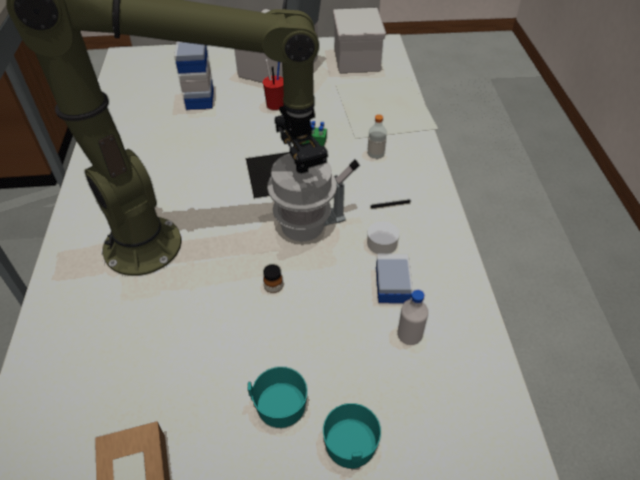

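Lid in hand over the pot (303,190), bench clear of steel beakers. All three cameras agree on a target of TCP (0.4619, 0.0378).

```bash
python3 -m crank '[{"tx":-4,"ty":0.3,"tz":5,"turn":0},{"tx":-4,"ty":0.3,"tz":25,"turn":0},{"tx":-4,"ty":0.3,"tz":45,"turn":0},{"tx":-4,"ty":0.3,"tz":60,"turn":0},{"tx":-4,"ty":0.3,"tz":68,"turn":0}]' >/dev/null
python3 -m crank '[{"tx":0,"ty":0,"tz":0,"turn":0},{"tx":0,"ty":0,"tz":0,"turn":0}]'
python3 -c "
from h import *
plan((.4619,.0378,.1594,-72))"
```

```text
time: 40.38
position: [0.4623, 0.0359, 0.1747]
tool_rot: [3.096, 0.488, -0.008]
ft_force: [-0.3, -0.7, -3.2]
grip_width: 0.333
grip_force: 40.0
t 40.4 p [0.4623 0.0359 0.1747] yh -72.1 tilt 0.53 f [-0.3 -0.7 -3.2] w 29.0 gf 40.0 j7 -1.4
->tx 0.2 ty -2.0 tz 15.3 turn -0.02
```

```bash
python3 -m crank '[{"tx":0,"ty":-1.5,"tz":2,"turn":0},{"tx":0,"ty":-1.5,"tz":5,"turn":0},{"tx":0,"ty":-1.5,"tz":8,"turn":0},{"tx":0,"ty":-1.5,"tz":11,"turn":0},{"tx":0,"ty":-1.5,"tz":11,"turn":0}]'
python3 -m crank '[{"tx":0,"ty":0,"tz":1.5,"turn":0},{"tx":0,"ty":0,"tz":3,"turn":0},{"tx":0,"ty":0,"tz":4,"turn":0},{"tx":0,"ty":0,"tz":4,"turn":0}]'
```

```text
time: 41.0
position: [0.4611, 0.0372, 0.1628]
tool_rot: [3.096, 0.488, -0.011]
ft_force: [0.8, -0.2, -2.6]
grip_width: 0.335
grip_force: 40.0
time: 41.5
position: [0.4612, 0.0372, 0.159]
tool_rot: [3.096, 0.488, -0.01]
ft_force: [0.2, -0.8, -3.8]
grip_width: 0.336
grip_force: 40.0
```

```bash
python3 -m crank '[{"tx":0,"ty":0,"tz":1,"turn":0},{"tx":0,"ty":0,"tz":1.5,"turn":0},{"tx":0,"ty":0,"tz":1.5,"turn":0}]'
python3 -m crank '[{"tx":0,"ty":0,"tz":0,"turn":0},{"tx":0,"ty":0,"tz":0,"turn":0},{"tx":0,"ty":0,"tz":0,"turn":0},{"tx":0,"ty":0,"tz":0,"turn":0}]' 60
python3 -m crank '[{"tx":0,"ty":0,"tz":0,"turn":0},{"tx":0,"ty":0,"tz":-20,"turn":0},{"tx":0,"ty":0,"tz":-60,"turn":0},{"tx":0,"ty":0,"tz":-110,"turn":0},{"tx":0,"ty":50,"tz":-140,"turn":0}]'
python3 -m crank '[{"tx":0,"ty":50,"tz":0,"turn":0},{"tx":0,"ty":100,"tz":0,"turn":0},{"tx":0,"ty":100,"tz":0,"turn":0},{"tx":0,"ty":100,"tz":0,"turn":0}]' 0 >/dev/null
python3 -c "
from h import *
plan()
for c in('wrist','side','top'):
  im,w=cloud(c);save(im,c+'15');np.save(c+'15.npy',w)
  P=w.reshape(-1,3);P=P[~np.isnan(P[:,0])]; d=np.hypot(P[:,0]-.463,P[:,1]-.037)
  Q=P[(d<.06)&(d>.02)&(P[:,2]>.115)&(P[:,2]<.145)]
  A=np.linalg.lstsq(np.c_[Q[:,:2]-[.463,.037],np.ones(len(Q))],Q[:,2],rcond=None)[0];print(c,'roof',len(Q),'slope deg',np.degrees(A[:2]),'z',A[2])
  q=P[(np.hypot(P[:,0]-.61,P[:,1]-.08)<.05)&(P[:,2]>.15)&(P[:,2]<.21)]; print(' clamp',len(q),q.max(0) if len(q) else '')
print([(np.round(x['xyz'],3).tolist(),round(x['confidence'],2)) for x in ctrl.mark_of('top','clamp_tip')],[(np.round(x['xyz'],3).tolist(),round(x['confidence'],2)) for x in ctrl.mark_of('side','clamp_hinge')],[(np.round(x['xyz'],3).tolist(),round(x['confidence'],2)) for x in ctrl.mark_of('side','lid')])
"
```

```text
time: 41.88
position: [0.4614, 0.0371, 0.1586]
tool_rot: [3.095, 0.488, -0.01]
ft_force: [-4.1, -1.1, 7.0]
grip_width: 0.333
grip_force: 40.0
time: 42.38
position: [0.4613, 0.0371, 0.1575]
tool_rot: [3.096, 0.488, -0.01]
ft_force: [-0.2, 0.9, -0.1]
grip_width: 0.666
grip_force: 0.0
time: 43.0
position: [0.4782, -0.0056, 0.3011]
tool_rot: [3.091, 0.5, -0.004]
ft_force: [1.2, -0.2, 0.9]
grip_width: 0.69
grip_force: 0.0
t 43.5 p [ 0.5081 -0.1038  0.2983] yh -72.1 tilt 0.5 f [0.3 0.8 0.7] w 28.2 gf 0.0 j7 -1.16
wrist roof 13403 slope deg [-0.01335667  0.07035309] z 0.13024924545123434
 clamp 2823 [0.61314819 0.09200865 0.18963736]
side roof 788 slope deg [ 0.16388878 -0.20874618] z 0.13018645010807048
 clamp 83 [0.62810664 0.09536167 0.19885952]
top roof 1172 slope deg [8.22754707e-02 4.06781026e-05] z 0.13046165782675065
 clamp 202 [0.62941708 0.09819913 0.2002037 ]
[([0.623, 0.088, 0.19], 0.56), ([0.57, 0.072, 0.142], 0.38)] [([0.567, 0.07, 0.136], 0.72)] [([0.463, 0.036, 0.069], 0.82)]
```

View pics/wrist15.png

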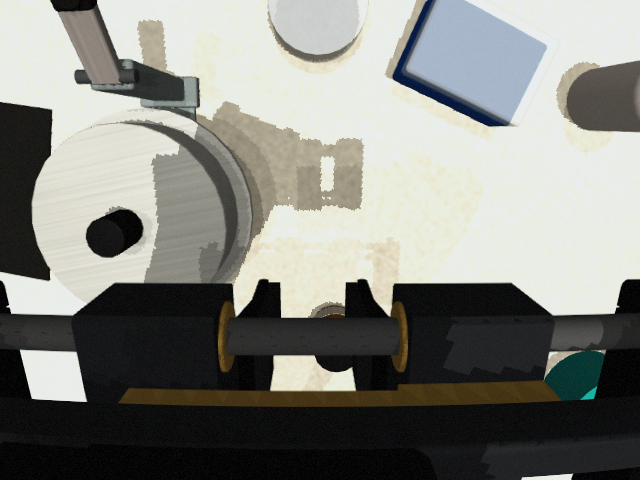

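The lid sits level: roof at 130 mm, slope under 0.2°. The clamp leans outward at (90,40). Next I go outside it with closed fingers and sweep it over.

```bash
python3 -m crank '[{"tx":50,"ty":-30,"tz":0,"turn":0},{"tx":100,"ty":-60,"tz":0,"turn":0},{"tx":150,"ty":-90,"tz":0,"turn":0},{"tx":200,"ty":-125,"tz":0,"turn":0},{"tx":207,"ty":-147,"tz":0,"turn":0}]' >/dev/null
python3 -m crank '[{"tx":0,"ty":0,"tz":0,"turn":0},{"tx":0,"ty":0,"tz":0,"turn":0}]' >/dev/null
python3 -c "
from h import *
P=lambda u,z:(.463+u*.951,.037+u*.309,z,-72)
plan(P(.205,.298),P(.205,.2),P(.112,.2),P(.085,.2))"
```

```text
t 44.7 p [0.66   0.0974 0.2964] yh -72.2 tilt 0.63 f [ 0.6 -0.   0.4] w 0.6 gf 0.0 j7 -1.71
->tx -1.0 ty -3.4 tz -1.6 turn -0.03
->tx 0.0 ty 0.0 tz 98.0 turn 0.00
->tx -93.0 ty 0.0 tz -0.0 turn 0.00
->tx -27.0 ty 0.0 tz -0.0 turn 0.00
```

```bash
python3 -m crank '[{"tx":-1,"ty":-3,"tz":30,"turn":0},{"tx":-1,"ty":-3,"tz":60,"turn":0},{"tx":-1,"ty":-3,"tz":96,"turn":0},{"tx":-1,"ty":-3,"tz":96,"turn":0}]'
python3 -m crank '[{"tx":-15,"ty":0,"tz":0,"turn":0},{"tx":-30,"ty":0,"tz":0,"turn":0},{"tx":-45,"ty":0,"tz":0,"turn":0},{"tx":-60,"ty":0,"tz":0,"turn":0},{"tx":-75,"ty":0,"tz":0,"turn":0}]'
python3 -m crank '[{"tx":-12,"ty":0,"tz":0,"turn":0},{"tx":-24,"ty":0,"tz":0,"turn":0},{"tx":-24,"ty":0,"tz":0,"turn":0}]'
python3 -c "
from h import *
im,w=cloud('wrist');
im,w=cloud('side');save(im[100:280,240:420],'s16')
print([(np.round(x['xyz'],3).tolist(),round(x['confidence'],2)) for x in ctrl.mark_of('side','clamp_tip')])
plan()
cv2.imwrite('pics/s16.png',cv2.resize(im[100:280,220:440,::-1],None,fx=3,fy=3))"
```

```text
time: 45.18
position: [0.6562, 0.097, 0.1977]
tool_rot: [3.095, 0.482, -0.018]
ft_force: [0.4, 0.6, 1.4]
grip_width: 0.005
grip_force: 0.0
time: 45.8
position: [0.5873, 0.0771, 0.2033]
tool_rot: [3.095, 0.486, -0.002]
ft_force: [1.9, 0.6, 1.5]
grip_width: 0.004
grip_force: 0.8
time: 46.18
position: [0.562, 0.0695, 0.2005]
tool_rot: [3.095, 0.487, -0.013]
ft_force: [0.0, -0.4, 0.3]
grip_width: 0.005
grip_force: 0.0
[([0.533, 0.059, 0.207], 0.66)]
t 46.3 p [0.5629 0.0702 0.2004] yh -72.1 tilt 0.61 f [-0.5  0.1 -0.1] w 0.7 gf 0.0 j7 -1.65
```

View pics/s16.png

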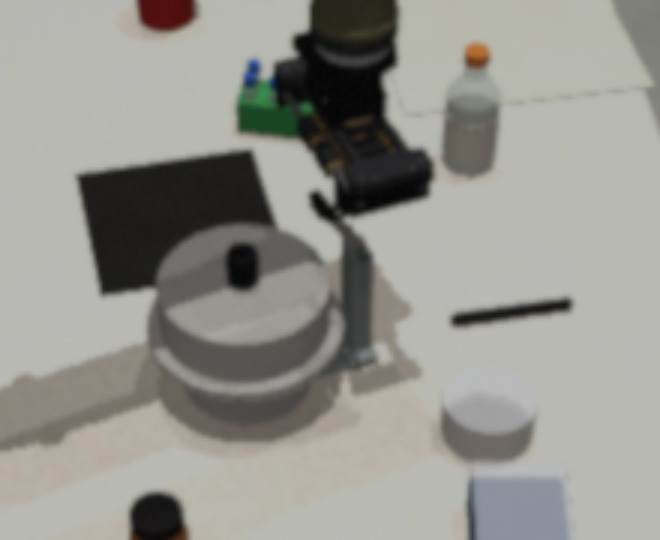

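The clamp is past upright and leaning over the lid, tip at about (318,200) in the crop. Next I sweep it further and press it down.

```bash
python3 -m crank '[{"tx":-12,"ty":0,"tz":0,"turn":0},{"tx":-24,"ty":0,"tz":0,"turn":0},{"tx":-34,"ty":0,"tz":4,"turn":0},{"tx":-40,"ty":0,"tz":12,"turn":0},{"tx":-44,"ty":0,"tz":20,"turn":0}]'
python3 -m crank '[{"tx":-2,"ty":0,"tz":5,"turn":0},{"tx":-3,"ty":0,"tz":9,"turn":0},{"tx":-4,"ty":0,"tz":12,"turn":0},{"tx":-4,"ty":0,"tz":12,"turn":0}]'
```

```text
time: 46.95
position: [0.5208, 0.0563, 0.1805]
tool_rot: [3.096, 0.487, -0.01]
ft_force: [0.7, 0.1, -0.0]
grip_width: 0.005
grip_force: 0.5
time: 47.45
position: [0.5172, 0.0554, 0.1688]
tool_rot: [3.096, 0.488, -0.011]
ft_force: [0.3, 0.2, -0.4]
grip_width: 0.003
grip_force: 0.0
```

```bash
python3 -m crank '[{"tx":0,"ty":0,"tz":1.5,"turn":0},{"tx":0,"ty":0,"tz":3,"turn":0},{"tx":0,"ty":0,"tz":3,"turn":0}]'
python3 -m crank '[{"tx":0,"ty":0,"tz":1,"turn":0},{"tx":0,"ty":0,"tz":2,"turn":0},{"tx":0,"ty":0,"tz":2,"turn":0}]'
python3 -c "
from h import *
im,w=cloud('side')
print([(np.round(x['xyz'],3).tolist(),round(x['confidence'],2)) for x in ctrl.mark_of('side','clamp_tip')])"
```

```text
time: 47.82
position: [0.5174, 0.0554, 0.166]
tool_rot: [3.096, 0.488, -0.01]
ft_force: [0.5, 0.5, -0.3]
grip_width: 0.004
grip_force: 0.0
time: 48.2
position: [0.5176, 0.0554, 0.1653]
tool_rot: [3.095, 0.488, -0.01]
ft_force: [-3.6, -0.3, 8.7]
grip_width: 0.006
grip_force: 4.4
[([0.495, 0.047, 0.139], 0.48)]
```

Firm contact with the fingertip at 146 mm, which is the arm's top when it is level. One slight extra press, then retreat and check.

```bash
python3 -m crank '[{"tx":0,"ty":0,"tz":1,"turn":0},{"tx":0,"ty":0,"tz":1,"turn":0}]'
python3 -m crank '[{"tx":0,"ty":0,"tz":-20,"turn":0},{"tx":0,"ty":0,"tz":-70,"turn":0},{"tx":0,"ty":0,"tz":-130,"turn":0},{"tx":0,"ty":60,"tz":-130,"turn":0},{"tx":0,"ty":120,"tz":-130,"turn":0}]' >/dev/null
python3 -m crank '[{"tx":0,"ty":50,"tz":0,"turn":0},{"tx":0,"ty":100,"tz":0,"turn":0},{"tx":0,"ty":100,"tz":0,"turn":0},{"tx":0,"ty":100,"tz":0,"turn":0}]'
python3 -c "
from h import *
for c in('side','top'):
  im,w=cloud(c);save(im,c+'17')
  print(c,[(np.round(x['xyz'],3).tolist(),round(x['confidence'],2)) for q in('clamp_tip','lid') for x in ctrl.mark_of(c,q)])
  P=w.reshape(-1,3);P=P[~np.isnan(P[:,0])];u=(P[:,:2]-[.463,.037])@[.951,.309];v=(P[:,:2]-[.463,.037])@[-.309,.951]
  Q=P[(np.abs(v)<.009)&(u>.04)&(u<.10)&(P[:,2]>.125)&(P[:,2]<.25)];uu=(Q[:,:2]-[.463,.037])@[.951,.309]
  print('arm z(u)',len(Q),np.polyfit(uu-.07,Q[:,2],1))
  d=np.hypot(u,v);m=(d<.06)&(d>.02)&(P[:,2]>.115)&(P[:,2]<.135)&((np.abs(v)>.02)|(u<0));Q=P[m]
  print('roof',np.linalg.lstsq(np.c_[u[m],v[m],np.ones(m.sum())],Q[:,2],rcond=None)[0])
"
```

```text
time: 48.55
position: [0.5176, 0.0554, 0.1652]
tool_rot: [3.095, 0.488, -0.01]
ft_force: [-6.0, -0.7, 15.0]
grip_width: 0.001
grip_force: 7.5
time: 49.68
position: [0.5859, -0.1522, 0.2948]
tool_rot: [3.097, 0.489, -0.009]
ft_force: [-0.1, 0.5, 0.3]
grip_width: 0.002
grip_force: 0.0
side [([0.5, 0.049, 0.143], 0.59), ([0.692, -0.207, 0.002], 0.5), ([0.46, 0.037, 0.071], 0.74)]
arm z(u) 81 [0.00435517 0.14493317]
roof [-0.00096406  0.00475977  0.13008648]
top [([0.5, 0.049, 0.143], 0.76), ([0.463, 0.036, 0.07], 0.9), ([0.522, 0.431, -0.003], 0.17)]
arm z(u) 130 [-0.0208012   0.14567811]
roof [ 0.00204904 -0.0019154   0.13020942]
```

View pics/side17.png

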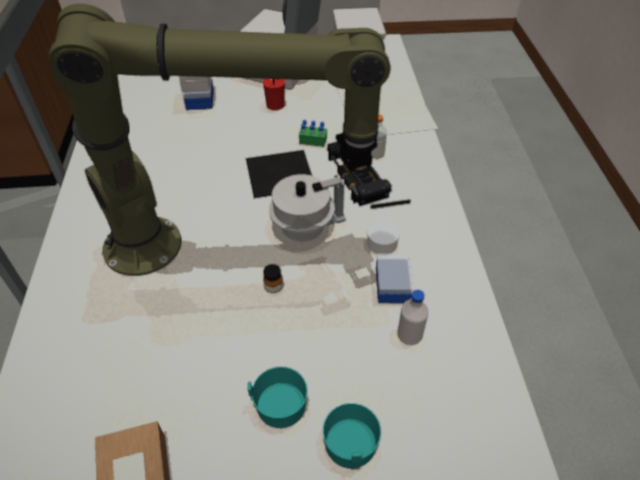

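The clamp is level over the lid (arm at (328,184), top at 145 mm), the lid is flat, the bystanders are in place and the arm is clear. Handing in.

```bash
python3 -c "
from bench import ctrl
print(ctrl.close_job())"
```

```text
the job is handed in; nothing more can be done
None
```

Job handed in: the three steel beakers present (A, B and C; D was absent) are nested upright in the pot, the lid measures flat and fully home, the clamp is level over it, and the bystanders look undisturbed.

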